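# Crank the goldsmith's bench vice shut

## Robot

A 7-joint arm with a two-finger parallel gripper is mounted at the origin on the work surface. World frame = base frame: x ahead of the robot, y to its left, z up, the work surface at z = 0. Lengths are in m, angles in rad, forces in N, time in s.
With the tool pointing down it reaches from about 0.425 to 0.875 m from the base axis. Payload 8.4 kg.
Tool frame: the origin (TCP) lies at the very end of the fingers, on their centre line; the grasp point (between the pads) lies 19 mm behind it (pinch_z is the distance from the TCP to the grasp point, in m); z points along the fingers, y is the direction in which the jaws open and shut (so a half turn about z gives the same grasp; the last joint's range is limited). The gripper opens to 87 mm and grips with 3 to 60 N. Pads are 19 mm wide; open, the fingers measure 117 mm over their backs; the gripper's body (75 mm by 190 mm) begins 51 mm behind the grasp point.
Start: joints at [1.18, 0.333, 0.04, 1.465, -0.013, 1.343, -0.059], TCP at [0.187, -0.622, 0.185] pointing down, gripper open.
Joint ranges: [-2.58, 2.58], [-0.38, 2.09], [-1.3, 1.39], [0.25, 2.4], [-1.5, 4.64], [0.08, 2.09], [-2.65, 2.65]. Speed limits (rad/s): [2.22, 2.22, 2.79, 2.79, 3.14, 3.14, 3.14].

## Interface

Orientations are given as a 3x3 rotation matrix whose columns are the frame's x, y, z axes.
In Python, from station import * gives the robot as it stands. The module is installed in compiled form; this text tells all that it offers.
- The arm moves only by the tool step_arm, never from a script. Its argument "increments" is a list of rows, each an object of numbers: "dx", "dy", "dz": the shift along the tool's x, y, z in cm; "spin": the turn about the tool's z in rad. A call has 1 to 12 rows; each row shifts and turns the commanded pose from where the row before left it, along the tool's axes as they then stand; what a row does not reach is not made up. A row lasts 1/12 s, in which the tool goes at most 41.7 mm and 7.16 degrees, less where a joint would pass 70% of its speed; a pose out of reach is approached as far as the arm can. A call with a gripper value outside its range is refused whole. "fingers" is the opening, from 0 (shut) to 1 (fully open), set as the call begins (left out, the last holds). The fingers move at their own pace and stop on an object; the grip force is fixed at half the most. Time passes only in rows, so rows that do not move let the fingers close. It gives the time, the measured TCP pose, the force and the opening at its end, in the units of the state.
- get_obs(): the state, without advancing time (a new reading comes with each control period).
- snapshot(name): name is "scene" or "top" or "wrist"; returns a dict with "frame" (480x640x3 uint8, red, green, blue), "range_z" (480x640 float32, m along the optical axis (not along the pixel's ray), 0 where there is no reading), "vfov" (degrees; the focal length in pixels is half the picture's height over the tangent of half this angle, whatever the lens; pixels are square), "cx", "cy" (the principal point, pixels), "R" (3x3) and "t" (3): a world point X has camera coordinates R X + t. Camera axes: x right, y down, z forward; pixel columns grow to the right and rows downward; lengths in m; the calibration is good to about 2 mm. A picture is of the moment at which its call begins.
- close_job(): hands the job in, once; it reports no verdict.
Trained networks look in a picture, given as the dict that the camera call returned (one of the last four; its "shot" number tells which), for a name from the list of things; names that differ only in an ending like _2 or _b are one class to them, and where a whole thing is asked for, a point or a joint stands for the part that bears it (a point fixed in the world has none). Each returns a list of dicts, best first, with "conf" (0 to 1); they miss things now and then, are a little off and sometimes report something else, mostly with a low value. They report only what shows in the picture. A call takes as long as a camera call.
- spot_in(query, picture): "location" ([column, row] in pixels, amid what is visible of it).
- trace(query, picture): "mask" (480x640 bool, what is visible of it) and "location" ([column, row] in pixels, amid what is visible of it).
The state is a dict: "t": time; "qpos": joint angles; "qd": joint speeds; "joint_torque": joint torques, N m; "tcp_pos": TCP position; "eef_rot": TCP orientation; "wrist_force": force on the tool from outside, world axes, zero at the start; "torque": the same for the moment, N m; "gripper_width": opening from 0.0 (shut) to 1.0 (fully open).
Only numpy, scipy, OpenCV 4.12 (cv2) and the standard library are available. Lean on these libraries where they do the work, as an engineer would, in place of code of your own. Each camera call takes 0.05 s, during which the arm holds its last target.

## Task

Put the steel crank with the square hub and wooden grip onto the upright square spindle of the pale grey bench vice, pushed fully down on its collar, and wind it clockwise (seen from above) until the sliding jaw closes on the copper bar. Leave the crank on the spindle and let go of it; do not move the red crank, which belongs to another machine.

Things in the scene. Friction and masses are not known exactly. Their poses are not given: they have to be found in the camera images.
- crank: Loose steel crank lying flat, 0.2 kg. Hub 30 mm square, 30 mm tall, with a 16.5 mm square through hole parallel to its sides. Origin: centre of the hub's underside, z up. Arm along +x, 14 wide, 10 thick, level with the underside. 55 mm out on it stands a wooden grip, 18 mm thick, 14 to 66 mm above the underside, revolving freely about its own axis. Hold the hub by its +y and -y flats.
- spindle_seat (a point): Top centre of the vice spindle's 30 mm collar, 75 mm up: the hub's underside rests here. Above it a 14 mm square brass shaft, 25 mm tall, plus a 6 mm tapered tip. x, y square to its flats, turning with it; z up. Stiff (0.08 N m), stays put; takes the crank in any quarter turn with 10 degrees play. The fixed pale grey vice (265 x 90 mm) is at most 63 mm tall, so the crank swings clear.
- jaw (a joint): Travel of the vice's sliding jaw (dark steel, 84 mm wide) in m: 0 fully open, 0.040 closed on the copper bar (end stop). Moves 20 mm per full turn of the spindle; clockwise seen from above closes it. Starts at 0 to 0.005, so 1.75 to 2 turns close it.
- round_crank: Bystander to leave alone: red crank with a round hub (38 mm in diameter, 26 mm tall, round 9 mm hole), 75 mm long red arm along its +x and a black knob 72 mm from the hub's axis, top 52 mm high. Origin: centre of the hub's underside.

How it is judged:
On the way, in this order (a step that is already met when the one before it is completed fails the run):
1. the crank sits down on the spindle's collar while the jaw is still open (horizontal distance between crank and spindle_seat below 0.008 m and z of crank in the frame of spindle_seat between -0.005 and 0.008 m and angle between crank's own z axis and vertical below 0.2 rad and value of joint jaw below 0.016 m), for 0.2 s.
2. the jaw is wound shut with the crank on the spindle (horizontal distance between crank and spindle_seat below 0.008 m and z of crank in the frame of spindle_seat between -0.005 and 0.008 m and angle between crank's own z axis and vertical below 0.2 rad and value of joint jaw above 0.036 m), for 0.2 s.
At the end, for the whole second after the job is handed in: The jaw is within 4 mm of closed on the copper bar (joint above 0.036), the crank is still on the spindle (hub's underside within 8 mm of the collar in height and of the axis sideways, upright within 0.2 rad), released and at rest (all of step 2 and linear speed of crank below 0.02 m/s); the robot touches nothing.
It fails at once if the red crank is moved by more than 20 mm (distance of round_crank from where it was at the start of the episode above 0.02 m).
It also fails if it takes over 69 s, if anything falls off the work surface, if the arm or the gripper's body presses on something with over 40 N, if the wrist force passes 120 N, or if a joint passes its speed limit or range.

## Working session

There is one attempt and no reset: what is moved stays moved. The work goes in short steps, Python scripts to look and compute and a tool call to move; the robot and the scene stay as the last step left them, time stands still between calls to the robot, and variables do not carry over. Pictures are saved under pics/ and viewed, and the job is handed in when it is done.

Besides the shell and the picture viewer there is one more tool, called after ">>>" as a command line: name --argument value ..., lists and objects as JSON in quotes. step_arm: Moves the arm, as the interface text tells. Its arguments: {"type":"object","properties":{"increments":{"type":"array"},"fingers":{"type":"number"}},"required":["increments"]}

```bash
mkdir -p pics
python3 - <<'E'
from station import *
import cv2
o=get_obs();print(o)
for n in ["scene","top","wrist"]:
    p=snapshot(n);cv2.imwrite(f"pics/{n}0.png",p["frame"][:,:,::-1]);print(n,p["vfov"],p["cx"],p["cy"],p["R"],p["t"])
    for q in ["crank","spindle_seat","jaw","round_crank"]:
        print(q,[(r["conf"],r["location"]) for r in spot_in(q,p)])
E
```

```text
{'t': 0.0, 'qpos': array([ 1.17981142,  0.3339233 ,  0.03986183,  1.46630217, -0.01342741,
        1.34330887, -0.05846166]), 'qd': array([ 6.31260853e-04, -1.14595711e-03, -4.85617328e-05,  2.51899842e-04,
        4.19526383e-04,  2.25300850e-04,  4.69016706e-04]), 'joint_torque': array([-1.24784809e-03, -6.56356287e+01,  1.33409388e+00, -4.03799522e+01,
       -5.99670061e-02,  4.50387632e-02,  1.29084679e-04]), 'tcp_pos': array([ 0.18680504, -0.62200064,  0.18383603]), 'eef_rot': array([[ 9.57724502e-01,  2.87686397e-01, -5.61297274e-04],
       [ 2.87686933e-01, -9.57723204e-01,  1.57905715e-03],
       [-8.32941606e-05, -1.67377961e-03, -9.99998596e-01]]), 'wrist_force': array([-0.41402857, -0.23010438, -0.28261332]), 'torque': array([0.00385642, 0.05639695, 0.0225212 ]), 'gripper_width': 0.9977310318346294}
scene 43.776951801077246 320.8449235547926 236.39824353590967 [[ 0.64889138  0.76087161 -0.00379128]
 [ 0.51455277 -0.44248389 -0.73446814]
 [-0.56051353  0.47463924 -0.67863258]] [-0.35292971 -0.2455043   1.50022874]
crank [(0.92, [201.8, 286.7])]
spindle_seat [(0.53, [332.4, 211.9])]
jaw [(0.91, [375.7, 258.8])]
round_crank [(0.94, [403.3, 187.2])]
top 43.035238197795614 324.01850953452004 241.4764813145952 [[-0.00542066 -0.99995267  0.00807882]
 [-0.98746402  0.00407813 -0.15779154]
 [ 0.15775113 -0.00883288 -0.9874394 ]] [-0.00376068  0.58223936  1.08524482]
crank [(0.95, [440.5, 296.7])]
spindle_seat [(0.75, [297.2, 264.4])]
jaw []
round_crank [(0.57, [175.6, 285.1])]
wrist 69.65319693911663 314.1884749913252 241.48160011253668 [[ 2.87462172e-01 -9.57791980e-01  1.50871644e-04]
 [-9.22152148e-01 -2.76723010e-01  2.70295749e-01]
 [-2.58845351e-01 -7.78389297e-02 -9.62777329e-01]] [-0.65161695 -0.03346168  0.39089245]
crank []
spindle_seat []
jaw []
round_crank []
```

View pics/top0.png

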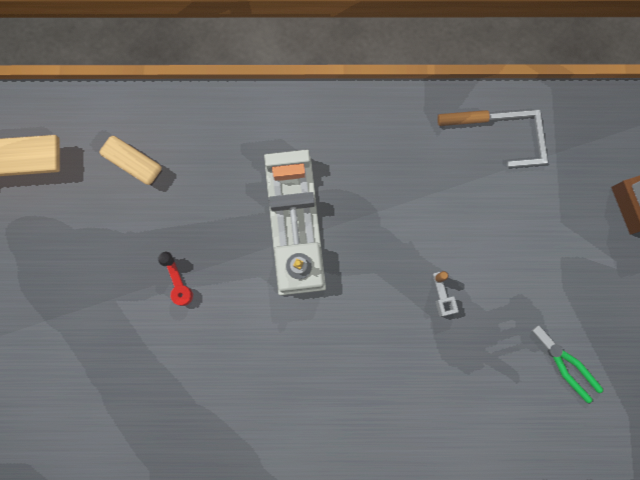

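View pics/scene0.png

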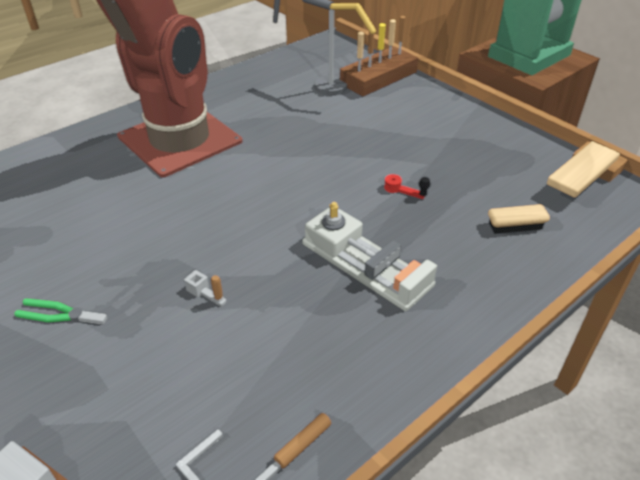

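The top view shows the crank hub at about (447,306) with its grip at (442,277), the spindle tip at (298,264), and the red crank hub at (181,296). The jaw is the dark plate at (291,200).

```bash
cat > h.py <<'E'
from station import *
import cv2, numpy as np
def cloud(p):
    f=240/np.tan(np.radians(p["vfov"]/2)); v,u=np.mgrid[0:480,0:640]; z=p["range_z"]
    c=np.stack([(u-p["cx"])/f*z,(v-p["cy"])/f*z,z],-1)
    W=(c-p["t"])@p["R"]; W[z==0]=np.nan
    return W
def ray(p,uv,h):
    f=240/np.tan(np.radians(p["vfov"]/2)); d=p["R"].T@np.array([(uv[0]-p["cx"])/f,(uv[1]-p["cy"])/f,1]); c=-p["R"].T@p["t"]
    return c+d*(h-c[2])/d[2]
E
python3 - <<'E'
from h import *
for n in ["top","scene"]:
    p=snapshot(n);W=cloud(p)
    for q in ["crank","spindle_seat","round_crank","jaw"]:
        for r in trace(q,p)[:1]:
            m=r["mask"];X=W[m];X=X[~np.isnan(X[:,0])]
            print(n,q,r["conf"],m.sum(),"z pct",np.percentile(X[:,2],[2,25,50,75,98]).round(3),"mean",X.mean(0).round(4))
            for lo,hi in [(0.004,.018),(.022,.036),(.05,.062),(.06,.072),(.072,.08),(.085,.11)]:
                s=X[(X[:,2]>lo)&(X[:,2]<hi)]
                if len(s)>3: print("  ",lo,hi,len(s),np.median(s,0).round(4),s.min(0).round(4),s.max(0).round(4),cv2.minAreaRect(s[:,:2].astype(np.float32)*1000))
    cv2.imwrite(f"pics/{n}_z.png",cv2.resize(p["frame"][230:330,240:480,::-1] if n=="top" else p["frame"][180:320,150:390,::-1],None,fx=3,fy=3,interpolation=cv2.INTER_CUBIC))
E
```

```text
top crank 0.66 620 z pct [-0.002  0.009  0.023  0.031  0.067] mean [ 0.4835 -0.2303  0.0236]
   0.004 0.018 200 [ 0.492  -0.2275  0.01  ] [ 0.4468 -0.247   0.004 ] [ 0.5306 -0.2159  0.0174] ((487.5107421875, -228.52542114257812), (83.17549896240234, 25.5498104095459), 12.535325050354004)
   0.022 0.036 216 [ 0.4643 -0.2342  0.0297] [ 0.4458 -0.2529  0.0221] [ 0.5224 -0.2153  0.035 ] ((486.04547119140625, -232.1735382080078), (76.91372680664062, 31.762109756469727), 11.8301362991333)
   0.05 0.062 32 [ 0.5149 -0.2187  0.0592] [ 0.5081 -0.2327  0.0506] [ 0.5246 -0.2153  0.0618] ((516.3494873046875, -224.2417755126953), (17.66631317138672, 16.049156188964844), 76.41447448730469)
   0.06 0.072 67 [ 0.5165 -0.2235  0.0649] [ 0.5081 -0.2317  0.0601] [ 0.5246 -0.2153  0.0704] ((516.1507568359375, -224.30799865722656), (16.625429153442383, 15.052433967590332), 49.668731689453125)
top spindle_seat 0.48 214 z pct [0.071 0.074 0.076 0.099 0.107] mean [0.5344 0.0394 0.0843]
   0.06 0.072 14 [0.5291 0.0418 0.0715] [0.5211 0.0283 0.0691] [0.5481 0.0499 0.072 ] ((534.53466796875, 38.55371856689453)
[... 4062 characters left out ...]
, (98.69269561767578, 39.92344284057617), 8.801026344299316)
   0.05 0.062 19 [0.5556 0.2844 0.051 ] [0.5453 0.2771 0.0502] [0.5622 0.2916 0.0536] ((553.7186889648438, 284.4756164550781), (14.486787796020508, 16.846059799194336), 89.21453094482422)
scene jaw 0.64 754 z pct [0.022 0.038 0.052 0.055 0.057] mean [0.666 0.046 0.046]
   0.022 0.036 142 [0.6714 0.0323 0.0297] [0.658  0.0077 0.0222] [0.6765 0.0925 0.0359] ((671.126953125, 49.551361083984375), (84.69542694091797, 18.235841751098633), 84.010498046875)
   0.05 0.062 418 [0.6627 0.0505 0.0543] [0.6456 0.0091 0.0501] [0.6783 0.0938 0.0592] ((661.3687744140625, 51.65473556518555), (25.34709358215332, 85.5405044555664), 5.837560653686523)
```

```bash
ls pics
```

```text
scene0.png
scene_z.png
top0.png
top_z.png
wrist0.png
```

View pics/top_z.png

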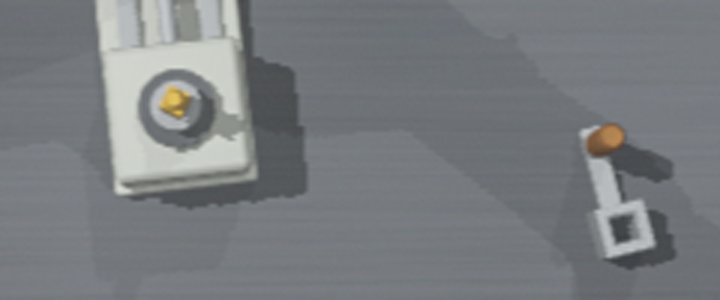

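>>> step_arm --increments '[{"dx":3.1,"dy":-2.4},{"dx":3.1,"dy":-2.4},{"dx":3.1,"dy":-2.4},{"dx":3.1,"dy":-2.4},{"dx":3.1,"dy":-2.4},{"dx":3.1,"dy":-2.4},{"dx":3.1,"dy":-2.4},{"dx":3.1,"dy":-2.4},{"dx":3.1,"dy":-2.4},{"dx":3.1,"dy":-2.4},{"dx":3.1,"dy":-2.4,"spin":0.09},{"dz":-1.0}]'

```text
invalid input
```

Run:
```python
from h import *
o=get_obs();print(o["t"],o["tcp_pos"],o["eef_rot"].round(4),o["qpos"].round(3))
p=snapshot("wrist");W=cloud(p);print("cam",-p["R"].T@p["t"])
cv2.imwrite("pics/w1.png",p["frame"][:,:,::-1])
for r in trace("crank",p)[:1]:
    m=r["mask"];X=W[m];print(r["conf"],r["location"])
    for lo,hi in [(.024,.036),(.06,.072)]:
        s=X[(X[:,2]>lo)&(X[:,2]<hi)]
        if len(s)>3: print(lo,len(s),np.median(s,0).round(4),cv2.minAreaRect(s[:,:2].astype(np.float32)*1000))
```

```text
1.25 [ 0.18695807 -0.62246779  0.18473303] [[ 9.577e-01  2.876e-01 -0.000e+00]
 [ 2.876e-01 -9.577e-01  1.000e-04]
 [ 0.000e+00 -1.000e-04 -1.000e+00]] [ 1.18   0.333  0.04   1.465 -0.013  1.343 -0.058]
cam [ 0.25764252 -0.60295506  0.38551963]
```

View pics/w1.png

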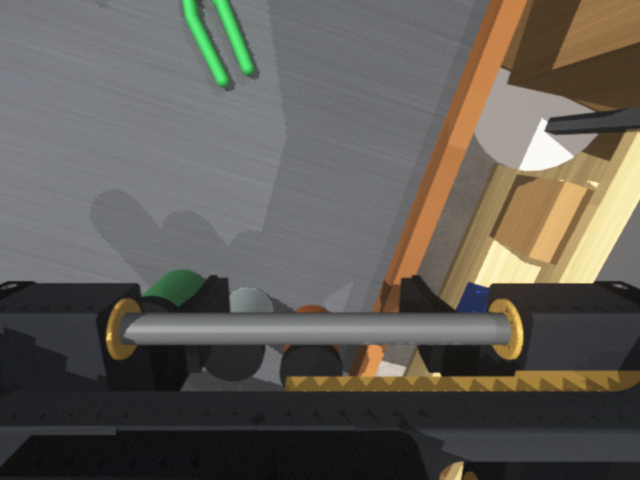

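The wrist view shows no crank yet, only the pliers handles at (220,40) and some bottles under the fingers. The call was refused, so I'll retry with all four keys in every row.

>>> step_arm --increments '[{"dx":3.1,"dy":-2.4,"dz":0,"spin":0},{"dx":3.1,"dy":-2.4,"dz":0,"spin":0},{"dx":3.1,"dy":-2.4,"dz":0,"spin":0},{"dx":3.1,"dy":-2.4,"dz":0,"spin":0},{"dx":3.1,"dy":-2.4,"dz":0,"spin":0},{"dx":3.1,"dy":-2.4,"dz":0,"spin":0},{"dx":3.1,"dy":-2.4,"dz":0,"spin":0},{"dx":3.1,"dy":-2.4,"dz":0,"spin":0},{"dx":3.1,"dy":-2.4,"dz":0,"spin":0},{"dx":3.1,"dy":-2.4,"dz":0,"spin":0},{"dx":3.1,"dy":-2.4,"dz":0,"spin":0.09},{"dx":0,"dy":0,"dz":-1.0,"spin":0}]' --fingers 1

```text
t: 2.35
tcp_pos: [0.4416, -0.2633, 0.1938]
eef_rot: [[0.979, 0.202, 0.0], [0.202, -0.979, 0.004], [0.001, -0.003, -1.0]]
wrist_force: [0.4, 0.0, -0.5]
gripper_width: 1.0
```

```bash
cat > w.py <<'E'
from h import *
import sys
o=get_obs();print(o["t"],o["tcp_pos"],o["eef_rot"].round(4).tolist(),o["qpos"].round(3),o["gripper_width"],o["wrist_force"])
p=snapshot("wrist");W=cloud(p);print("cam",-p["R"].T@p["t"])
cv2.imwrite(f"pics/{sys.argv[1]}.png",p["frame"][:,:,::-1])
for r in trace(sys.argv[2],p)[:1]:
    m=r["mask"];X=W[m];print(r["conf"],r["location"])
    for lo,hi in [(.024,.036),(.06,.072),(.072,.08),(.085,.11),(.13,.16)]:
        s=X[(X[:,2]>lo)&(X[:,2]<hi)]
        if len(s)>3: print(lo,len(s),np.median(s,0).round(4),cv2.minAreaRect(s[:,:2].astype(np.float32)*1000))
E
python3 w.py w2 crank
```

```text
2.35 [ 0.44155708 -0.26332763  0.19376209] [[0.9793, 0.2023, 0.0001], [0.2023, -0.9793, 0.0035], [0.0008, -0.0034, -1.0]] [ 0.721  0.069 -0.279  1.764  0.016  1.313 -0.929] 0.9998566093566593 [ 0.4349685   0.01816329 -0.52958157]
cam [ 0.51378672 -0.25079165  0.3945749 ]
```

View pics/w2.png

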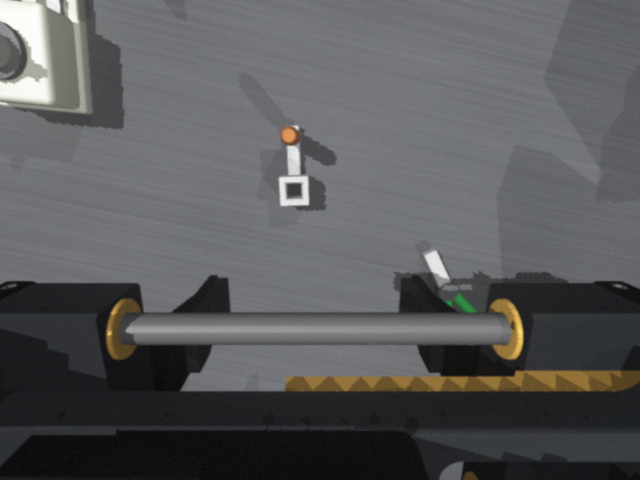

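The wrist view shows the crank hub as a square at about (294,190) and the grip at (290,135). They are nearly aligned with the tool already. The network missed it here, so I'll segment by height.

Run:
```python
from h import *
p=snapshot("wrist");W=cloud(p)
win=np.zeros((480,640),bool);win[120:220,260:330]=True
for lo,hi in [(.0245,.036),(.05,.075)]:
    m=win&(W[...,2]>lo)&(W[...,2]<hi); 
    if lo<.03: m[:165]=False
    s=W[m]; print(lo,m.sum(),s.mean(0),s.min(0),s.max(0),cv2.minAreaRect(s[:,:2].astype(np.float32)*1000))
f=p["frame"];m=(win&(f.min(2)>190)).astype(np.uint8);m[:172]=0
print(m.sum(),r:=cv2.minAreaRect(cv2.findNonZero(m)),ray(p,r[0],.03))
print(ray(p,(290,135),.066))
m=(win&(f[...,0]>150)&(f[...,2]<90));v,u=np.where(m);print(m.sum(),u.mean(),v.mean(),ray(p,(u.mean(),v.mean()),.066))
# same hub top in top image for comparison
t=snapshot("top");W=cloud(t);w=np.zeros((480,640),bool);w[285:320,430:465]=1
s=W[w&(W[...,2]>.026)&(W[...,2]<.034)];print("top",s.mean(0),s.min(0),s.max(0),cv2.minAreaRect(s[:,:2].astype(np.float32)*1000))
```

```text
0.0245 607 [ 0.4639582  -0.23813276  0.03043112] [ 0.44599235 -0.25621947  0.02450455] [ 0.4816796  -0.22114989  0.03298428] ((463.7506408691406, -238.16781616210938), (30.11722755432129, 30.036975860595703), 13.40483570098877)
0.05 303 [ 0.51716937 -0.22614493  0.06442592] [ 0.50868685 -0.23423221  0.05198801] [ 0.52590894 -0.21679975  0.06895972] ((517.3012084960938, -225.69198608398438), (17.193012237548828, 16.965349197387695), 56.74660110473633)
489 ((287.0, 187.0), (28.0, 28.0), 90.0) [ 0.46359131 -0.23800297  0.03      ]
[ 0.51542655 -0.2338468   0.066     ]
88 279.97727272727275 130.0340909090909 [ 0.51781877 -0.22407889  0.066     ]
top [ 0.4635559  -0.23046752  0.02969255] [ 0.44591565 -0.24887471  0.02609353] [ 0.48118137 -0.21821948  0.0339067 ] ((463.17156982421875, -237.01878356933594), (29.400970458984375, 31.5476016998291), 13.660077095031738)
```

```bash
cat > go.py <<'E'
from h import *
import sys
# target x y z yaw_of_tool_x(deg) -> increments in tool axes
x,y,z,yaw=map(float,sys.argv[1:5])
o=get_obs();R=o["eef_rot"];d=R.T@(np.array([x,y,z])-o["tcp_pos"])*100
cur=np.arctan2(R[1,0],R[0,0])
print("t",o["t"],"tcp",o["tcp_pos"].round(4),"yaw",np.degrees(cur).round(2),"q",o["qpos"].round(2),"F",o["wrist_force"].round(1),"w",round(o["gripper_width"],3))
print("cm",d.round(2),"spin",round((cur-np.radians(yaw)+np.pi)%(2*np.pi)-np.pi,3))
E
python3 go.py .4637 -.238 .003 13
```

```text
t 2.55 tcp [ 0.4371 -0.2727  0.1948] yaw 11.55 q [ 0.73  0.07 -0.27  1.76  0.02  1.31 -0.91] F [-0.1 -0.9 -0.4] w 0.995
cm [ 3.3  -2.88 19.18] spin -0.025
```

>>> step_arm --increments '[{"dx":1.65,"dy":-1.44,"dz":0,"spin":-0.025},{"dx":1.65,"dy":-1.44,"dz":0,"spin":0},{"dx":0,"dy":0,"dz":3,"spin":0},{"dx":0,"dy":0,"dz":3,"spin":0},{"dx":0,"dy":0,"dz":3,"spin":0},{"dx":0,"dy":0,"dz":1,"spin":0},{"dx":0,"dy":0,"dz":0,"spin":0},{"dx":0,"dy":0,"dz":0,"spin":0}]'

```text
t: 3.22
tcp_pos: [0.4635, -0.2371, 0.0953]
eef_rot: [[0.975, 0.224, -0.0], [0.224, -0.975, 0.0], [-0.0, -0.0, -1.0]]
wrist_force: [0.7, 0.4, 0.7]
gripper_width: 1.002
```

```bash
python3 go.py .4637 -.238 .004 13; python3 w.py w3 crank
```

```text
t 3.2167 tcp [ 0.4635 -0.2371  0.0953] yaw 12.94 q [ 0.67  0.16 -0.31  1.88  0.05  1.11 -1.  ] F [0.7 0.4 0.7] w 1.002
cm [-0.    0.09  9.13] spin -0.001
3.2167 [ 0.46354447 -0.23711132  0.09525137] [[0.9746, 0.2239, -0.0003], [0.2239, -0.9746, 0.0002], [-0.0002, -0.0003, -1.0]] [ 0.673  0.16  -0.311  1.876  0.054  1.114 -1.003] 1.001699359687909 [0.70234353 0.41491147 0.72469662]
cam [ 0.5355177  -0.22232653  0.2959907 ]
0.91 [315.2, 220.7]
0.024 1046 [ 0.4637 -0.2381  0.0307] ((487.3576354980469, -233.12838745117188), (79.47769927978516, 29.813695907592773), 12.346996307373047)
0.06 515 [ 0.5177 -0.2251  0.066 ] ((517.1849365234375, -225.0018310546875), (17.20083236694336, 16.12873649597168), 13.34873104095459)
```

View pics/w3.png

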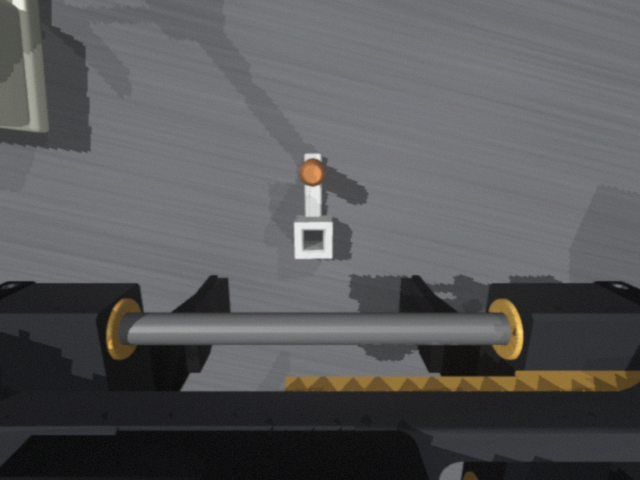

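The hub at (313,240) and the grip at (312,173) are square to the tool and centred between the fingers. Next I descend and grip.

>>> step_arm --increments '[{"dx":0,"dy":0.08,"dz":2.5,"spin":0},{"dx":0,"dy":0,"dz":2.5,"spin":0},{"dx":0,"dy":0,"dz":2.0,"spin":0},{"dx":0,"dy":0,"dz":1.5,"spin":0},{"dx":0,"dy":0,"dz":0.6,"spin":0},{"dx":0,"dy":0,"dz":0,"spin":0},{"dx":0,"dy":0,"dz":0,"spin":0}]'

```text
t: 3.9
tcp_pos: [0.4649, -0.2377, 0.0051]
eef_rot: [[0.974, 0.225, 0.002], [0.225, -0.974, -0.001], [0.001, 0.001, -1.0]]
wrist_force: [0.4, -0.5, 0.8]
gripper_width: 1.001
```

>>> step_arm --increments '[{"dx":0,"dy":0,"dz":0,"spin":0},{"dx":0,"dy":0,"dz":0,"spin":0},{"dx":0,"dy":0,"dz":0,"spin":0},{"dx":0,"dy":0,"dz":0,"spin":0},{"dx":0,"dy":0,"dz":0,"spin":0},{"dx":0,"dy":0,"dz":0,"spin":0},{"dx":0,"dy":0,"dz":0,"spin":0},{"dx":0,"dy":0,"dz":0,"spin":0},{"dx":0,"dy":0,"dz":0,"spin":0},{"dx":0,"dy":0,"dz":0,"spin":0}]' --fingers 0

```text
t: 4.73
tcp_pos: [0.4639, -0.2372, 0.0037]
eef_rot: [[0.974, 0.225, -0.0], [0.225, -0.974, 0.0], [-0.0, -0.0, -1.0]]
wrist_force: [0.5, -0.1, -1.1]
gripper_width: 0.326
```

```bash
python3 go.py .47 -.1 .2 13; python3 w.py w4 crank
```

```text
t 4.7333 tcp [ 0.4639 -0.2372  0.0037] yaw 12.99 q [ 0.66  0.27 -0.3   1.96  0.1   0.93 -1.04] F [ 0.5 -0.1 -1.1] w 0.326
cm [  3.68 -13.23 -19.63] spin -0.0
4.7333 [ 0.46389307 -0.23719942  0.00372314] [[0.9744, 0.2248, -0.0001], [0.2248, -0.9744, 0.0001], [-0.0001, -0.0001, -1.0]] [ 0.659  0.268 -0.305  1.96   0.1    0.928 -1.04 ] 0.32592602084239813 [ 0.46698354 -0.067109   -1.05863491]
cam [ 0.53581139 -0.22227032  0.20449017]
0.55 [312.7, 249.8]
0.024 2303 [ 0.4659 -0.2377  0.0306] ((487.45611572265625, -232.26690673828125), (79.070068359375, 29.745635986328125), 13.756568908691406)
0.06 1344 [ 0.5182 -0.2251  0.066 ] ((517.2694702148438, -225.20521545410156), (17.078792572021484, 17.190195083618164), 57.28145980834961)
```

View pics/w4.png

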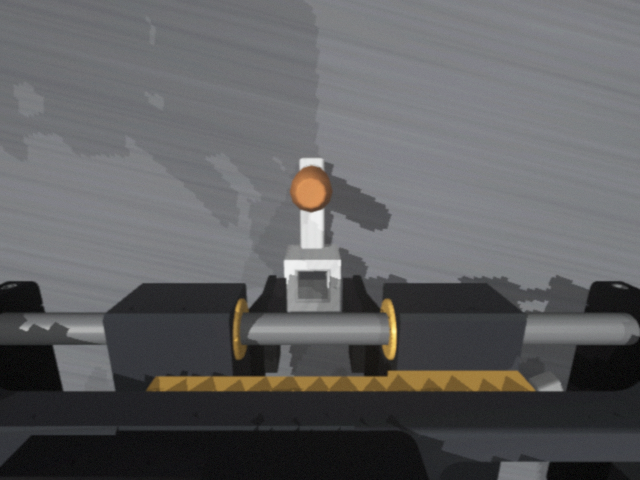

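The gripper stopped on the hub at 0.326 (28 mm), with the hub at (313,280) square between the pads. Next I lift and carry it so that the camera looks down on the spindle.

>>> step_arm --increments '[{"dx":0,"dy":0,"dz":-3,"spin":0},{"dx":0,"dy":0,"dz":-4,"spin":0},{"dx":0,"dy":0,"dz":-4,"spin":0},{"dx":0,"dy":0,"dz":-4,"spin":0},{"dx":0.8,"dy":-3.6,"dz":-1.5,"spin":0},{"dx":0.8,"dy":-3.6,"dz":-1.5,"spin":0},{"dx":0.8,"dy":-3.6,"dz":-1.5,"spin":0},{"dx":0.8,"dy":-3.6,"dz":0,"spin":0},{"dx":0.8,"dy":-3.6,"dz":0,"spin":0},{"dx":0.7,"dy":-3.6,"dz":0,"spin":0},{"dx":0.7,"dy":-3.5,"dz":0,"spin":0},{"dx":0,"dy":0,"dz":0,"spin":0}]'

```text
t: 5.83
tcp_pos: [0.4596, 0.0271, 0.1994]
eef_rot: [[0.972, 0.234, 0.001], [0.234, -0.972, 0.002], [0.002, -0.001, -1.0]]
wrist_force: [-0.5, -0.0, 0.2]
gripper_width: 0.004
```

>>> step_arm --increments '[{"dx":0,"dy":0,"dz":0,"spin":0},{"dx":0,"dy":0,"dz":0,"spin":0}]'

```text
t: 6.0
tcp_pos: [0.4601, 0.019, 0.1987]
eef_rot: [[0.974, 0.225, -0.0], [0.225, -0.974, -0.0], [-0.0, 0.0, -1.0]]
wrist_force: [0.4, 0.2, -0.1]
gripper_width: 0.005
```

```bash
python3 go.py .46 .02 .2 13; python3 w.py w5 spindle_seat
python3 - <<'E'
import cv2
f=cv2.imread("pics/w5.png");cv2.imwrite("pics/w5z.png",cv2.resize(f[60:280,200:460],None,fx=2.7,fy=2.7,interpolation=cv2.INTER_CUBIC))
E
```

```text
t 6.0 tcp [0.4601 0.019  0.1987] yaw 13.0 q [ 0.44 -0.04 -0.56  1.86 -0.02  1.32 -1.45] F [ 0.4  0.2 -0.1] w 0.005
cm [ 0.02 -0.1  -0.13] spin 0.0
6.0 [0.46006903 0.01896479 0.19873041] [[0.9744, 0.225, -0.0001], [0.225, -0.9744, -0.0005], [-0.0002, 0.0004, -1.0]] [ 0.442 -0.039 -0.557  1.857 -0.021  1.318 -1.453] 0.005114097467511348 [ 0.43440858  0.21607246 -0.06807161]
cam [0.53198654 0.03397942 0.39950782]
0.78 [311.9, 139.3]
0.06 26 [0.5384 0.0537 0.0639] ((535.269287109375, 43.27090072631836), (29.553956985473633, 24.214462280273438), 13.142891883850098)
0.072 600 [0.5362 0.0379 0.0758] ((536.2053833007812, 38.58007049560547), (28.575239181518555, 28.874467849731445), 13.091239929199219)
0.085 294 [0.5362 0.0386 0.1038] ((536.2418212890625, 38.66093444824219), (13.890177726745605, 13.982383728027344), 65.0989990234375)
```

View pics/w5.png

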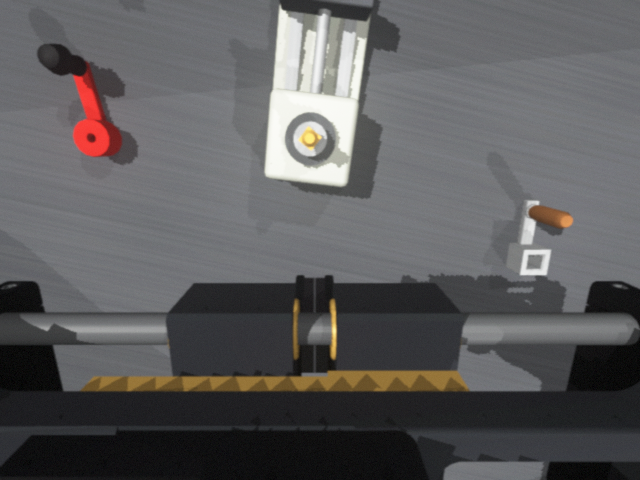

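View pics/w5z.png

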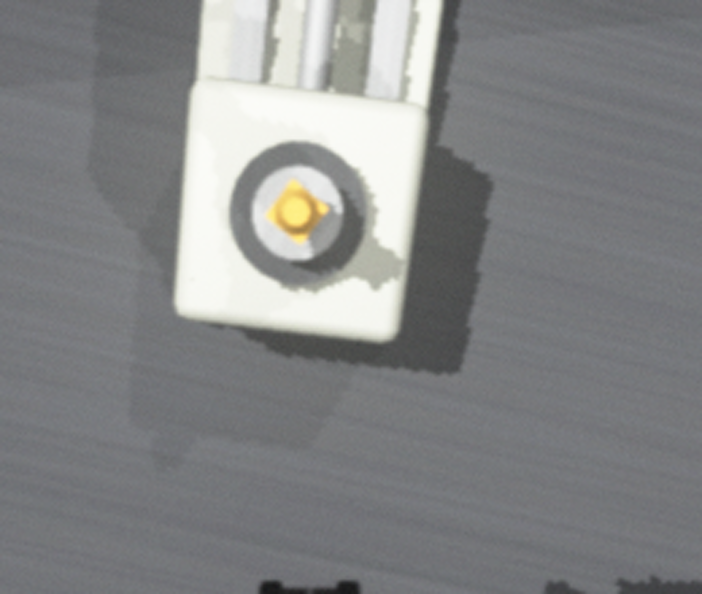

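The spindle tip is at (310,139), with the square's corners pointing along the image axes. The crank is still on the table at (535,262), so the hub slipped out: the fingers were probably still building up force when I lifted. I'll take a closer look at the spindle from here, then regrasp with a longer closing time.

>>> step_arm --increments '[{"dx":0,"dy":0,"dz":-0.5,"spin":0},{"dx":0,"dy":-0.6,"dz":3,"spin":0},{"dx":-0.5,"dy":0,"dz":3,"spin":0},{"dx":0,"dy":0,"dz":3,"spin":0},{"dx":0,"dy":0,"dz":0,"spin":0},{"dx":0,"dy":0,"dz":0,"spin":0}]' --fingers 1

```text
t: 6.6
tcp_pos: [0.4531, 0.0236, 0.1136]
eef_rot: [[0.975, 0.224, -0.003], [0.224, -0.975, 0.0], [-0.002, -0.001, -1.0]]
wrist_force: [0.3, -0.4, 0.2]
gripper_width: 0.372
```

```bash
python3 w.py w6 spindle_seat
python3 - <<'E'
from h import *
p=snapshot("wrist");W=cloud(p);f=p["frame"].astype(int)
m=(f[...,0]-f[...,2]>60)&(W[...,2]>.08)&(np.hypot(W[...,0]-.536,W[...,1]-.0386)<.02)
s=W[m];print(m.sum(),s.mean(0),cv2.minAreaRect(s[:,:2].astype(np.float32)*1000))
s=W[(W[...,2]>.08)&(np.hypot(W[...,0]-.536,W[...,1]-.0386)<.02)];print(len(s),s.mean(0),np.percentile(s[:,2],[0,50,95,100]),cv2.minAreaRect(s[:,:2].astype(np.float32)*1000))
s2=s[(s[:,2]<.1015)];print(len(s2),s2.mean(0),cv2.minAreaRect(s2[:,:2].astype(np.float32)*1000))
# orientation by 4-fold support width
for th in range(0,90,5):
    a=np.radians(th);q=(s[:,:2])@np.array([[np.cos(a),-np.sin(a)],[np.sin(a),np.cos(a)]]);e=np.percentile(q,99,axis=0)-np.percentile(q,1,axis=0);print(th,(e*1000).round(1),end=' ')
g=p["frame"][:,:,::-1];v,u=np.where(m);u,v=int(u.mean()),int(v.mean());print(u,v)
cv2.imwrite("pics/w6z.png",cv2.resize(g[v-60:v+60,u-70:u+70],None,fx=5,fy=5,interpolation=cv2.INTER_CUBIC))
E
```

```text
6.6 [0.45310383 0.02362987 0.11355293] [[0.9746, 0.2238, -0.0026], [0.2238, -0.9746, 0.0004], [-0.0025, -0.001, -1.0]] [ 0.428  0.019 -0.577  1.987  0.011  1.141 -1.497] 0.3718760209027508 [ 0.32468931 -0.37206605  0.22717725]
cam [0.52556219 0.03838716 0.31416108]
0.58 [318.0, 129.9]
0.072 1060 [0.5353 0.0386 0.0758] ((536.4149169921875, 38.78777313232422), (29.071468353271484, 29.024364471435547), 58.4958381652832)
0.085 606 [0.536  0.0388 0.1036] ((536.2362670898438, 38.696434020996094), (13.974005699157715, 14.063779830932617), 64.67547607421875)
566 [0.53607328 0.03877479 0.10373537] ((536.2181396484375, 38.71760940551758), (13.905393600463867, 14.033611297607422), 65.1182632446289)
577 [0.53610412 0.03871424 0.10364802] [0.08179919 0.10373311 0.10752131 0.10883426] ((536.212890625, 38.718379974365234), (13.907947540283203, 14.061646461486816), 65.1511459350586)
170 [0.53585188 0.03881906 0.10040264] ((536.212890625, 38.718379974365234), (13.907947540283203, 14.061646461486816), 65.1511459350586)
0 [16.4 16. ] 5 [16.7 16.4] 10 [16.9 16.6] 15 [17.1 16.7] 20 [17.1 16.8] 25 [17.  16.7] 30 [16.8 16.5] 35 [16.5 16.3] 40 [16.1 16.1] 45 [15.7 15.6] 50 [15.2 15.1] 55 [14.4 14.6] 60 [13.9 14.2] 65 [13.6 13.9] 70 [13.9 14.2] 75 [14.3 14.7] 80 [15.1 15.4] 85 [15.6 15.9] 317 129
```

View pics/w6z.png

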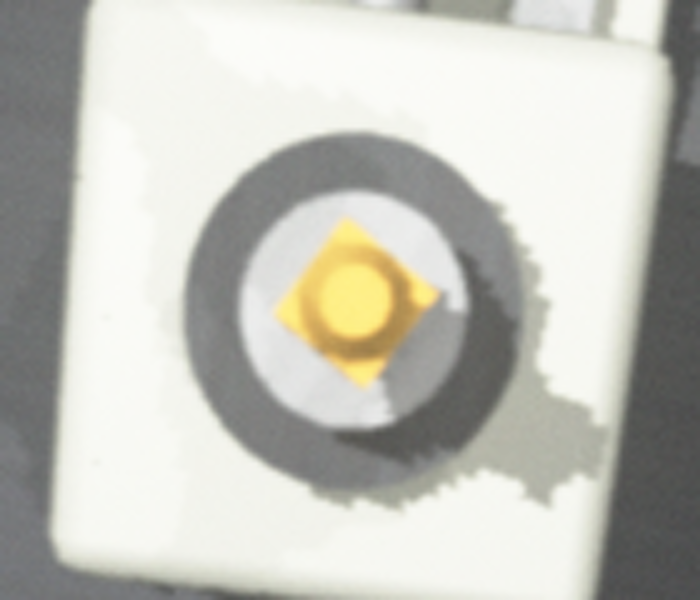

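The shaft rectangle is 13.9 x 14.1 mm at 65° (equivalent to -25°), centred at (0.5362, 0.0387), which matches the picture. Next I go back over the crank.

```bash
python3 go.py .4637 -.2375 .2 13
python3 - <<'E'
from h import *
t=snapshot("top")
for r in trace("crank",t)[:1]:
    s=cloud(t)[r["mask"]];h=s[(s[:,2]>.055)];print(r["conf"],r["location"],h.mean(0),np.median(s[(s[:,2]>.026)&(s[:,2]<.034)],0))
E
```

```text
t 6.75 tcp [0.4554 0.0241 0.1159] yaw 12.96 q [ 0.43  0.02 -0.58  1.98  0.01  1.14 -1.5 ] F [ 0.8 -0.1 -0.9] w 0.513
cm [-5.04 25.69 -8.41] spin -0.001
0.95 [442.7, 293.7] [ 0.51607724 -0.22310103  0.06320744] [ 0.46436275 -0.23532717  0.02970304]
```

>>> step_arm --increments '[{"dx":0,"dy":0,"dz":-4,"spin":0},{"dx":-0.7,"dy":3.6,"dz":-2,"spin":0},{"dx":-0.7,"dy":3.6,"dz":0,"spin":0},{"dx":-0.7,"dy":3.7,"dz":0,"spin":0},{"dx":-0.7,"dy":3.7,"dz":0,"spin":0},{"dx":-0.7,"dy":3.7,"dz":0,"spin":0},{"dx":-0.7,"dy":3.7,"dz":0,"spin":0},{"dx":-0.8,"dy":3.7,"dz":2,"spin":0},{"dx":0,"dy":0,"dz":4,"spin":0},{"dx":0,"dy":0,"dz":2,"spin":0},{"dx":0,"dy":0,"dz":0,"spin":0},{"dx":0,"dy":0,"dz":0,"spin":0}]'

```text
t: 7.85
tcp_pos: [0.4629, -0.2361, 0.0947]
eef_rot: [[0.974, 0.225, -0.001], [0.225, -0.974, 0.001], [-0.0, -0.001, -1.0]]
wrist_force: [0.4, -0.0, 0.6]
gripper_width: 1.0
```

```bash
python3 go.py .4637 -.238 .004 13; python3 w.py w7 crank;  python3 - <<'E'
from h import *
p=snapshot("wrist");W=cloud(p);d=np.hypot(W[...,0]-.4637,W[...,1]+.238)
s=W[(W[...,2]>.026)&(W[...,2]<.035)&(d<.028)];print(len(s),cv2.minAreaRect(s[:,:2].astype(np.float32)*1000))
E
```

```text
t 7.85 tcp [ 0.4629 -0.2361  0.0947] yaw 13.0 q [ 0.67  0.16 -0.31  1.88  0.05  1.11 -1.  ] F [ 0.4 -0.   0.6] w 1.0
cm [0.04 0.21 9.07] spin 0.0
7.85 [ 0.46289547 -0.23610528  0.0947391 ] [[0.9744, 0.225, -0.0006], [0.225, -0.9744, 0.0006], [-0.0005, -0.0008, -1.0]] [ 0.673  0.159 -0.312  1.879  0.054  1.113 -1.003] 0.9998750370838909 [ 0.36527142 -0.04348049  0.64904248]
cam [ 0.53492851 -0.22131663  0.29547087]
0.63 [318.1, 217.8]
0.024 1071 [ 0.4651 -0.2378  0.0306] ((487.4685363769531, -232.21389770507812), (78.18175506591797, 29.72617530822754), 13.394761085510254)
0.06 525 [ 0.5178 -0.2253  0.066 ] ((517.2766723632812, -225.35226440429688), (16.953916549682617, 16.68203353881836), 30.572500228881836)
1033 ((463.80340576171875, -237.9283447265625), (30.615087509155273, 29.8917293548584), 13.720903396606445)
```

View pics/w7.png

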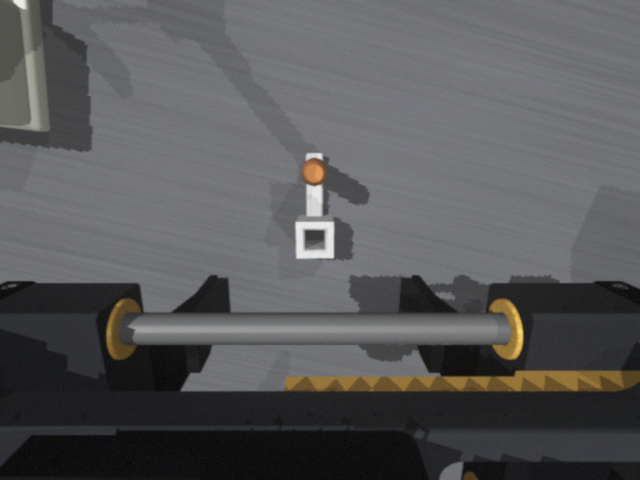

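The crank is where it was, with the hub at (315,240) and the grip at (313,172). I'll grip again and wait longer before lifting.

>>> step_arm --increments '[{"dx":0.05,"dy":0.15,"dz":2.5,"spin":-0.01},{"dx":0,"dy":0,"dz":2.5,"spin":0},{"dx":0,"dy":0,"dz":2.0,"spin":0},{"dx":0,"dy":0,"dz":1.5,"spin":0},{"dx":0,"dy":0,"dz":0.6,"spin":0},{"dx":0,"dy":0,"dz":0,"spin":0},{"dx":0,"dy":0,"dz":0,"spin":0}]'

```text
t: 8.58
tcp_pos: [0.4648, -0.2379, 0.0047]
eef_rot: [[0.972, 0.235, 0.002], [0.235, -0.972, -0.001], [0.001, 0.001, -1.0]]
wrist_force: [-0.3, 0.5, -0.7]
gripper_width: 1.0
```

>>> step_arm --increments '[{"dx":0,"dy":0,"dz":0,"spin":0},{"dx":0,"dy":0,"dz":0,"spin":0},{"dx":0,"dy":0,"dz":0,"spin":0},{"dx":0,"dy":0,"dz":0,"spin":0},{"dx":0,"dy":0,"dz":0,"spin":0},{"dx":0,"dy":0,"dz":0,"spin":0},{"dx":0,"dy":0,"dz":0,"spin":0},{"dx":0,"dy":0,"dz":0,"spin":0},{"dx":0,"dy":0,"dz":0,"spin":0},{"dx":0,"dy":0,"dz":0,"spin":0},{"dx":0,"dy":0,"dz":0,"spin":0},{"dx":0,"dy":0,"dz":0,"spin":0}]' --fingers 0

```text
t: 9.58
tcp_pos: [0.4637, -0.2377, 0.0032]
eef_rot: [[0.972, 0.235, -0.0], [0.235, -0.972, 0.0], [-0.0, -0.0, -1.0]]
wrist_force: [-0.2, -0.3, 0.3]
gripper_width: 0.168
```

>>> step_arm --increments '[{"dx":0,"dy":0,"dz":0,"spin":0},{"dx":0,"dy":0,"dz":0,"spin":0},{"dx":0,"dy":0,"dz":0,"spin":0},{"dx":0,"dy":0,"dz":0,"spin":0}]'

```text
t: 9.92
tcp_pos: [0.4637, -0.2376, 0.0032]
eef_rot: [[0.972, 0.235, -0.0], [0.235, -0.972, 0.0], [-0.0, -0.0, -1.0]]
wrist_force: [0.5, -0.4, -0.4]
gripper_width: 0.009
```

>>> step_arm --increments '[{"dx":0,"dy":0,"dz":-0.5,"spin":0},{"dx":0,"dy":0,"dz":-1,"spin":0},{"dx":0,"dy":0,"dz":-1,"spin":0},{"dx":0,"dy":0,"dz":0,"spin":0},{"dx":0,"dy":0,"dz":0,"spin":0}]'

```text
t: 10.33
tcp_pos: [0.4646, -0.2381, 0.0295]
eef_rot: [[0.972, 0.234, 0.002], [0.234, -0.972, -0.001], [0.002, 0.002, -1.0]]
wrist_force: [-0.1, 0.3, -0.2]
gripper_width: 0.004
```

```bash
python3 w.py w8 crank
```

```text
10.3333 [ 0.46461294 -0.23809834  0.02947954] [[0.9721, 0.2345, 0.002], [0.2345, -0.9721, -0.0011], [0.0017, 0.0016, -1.0]] [ 0.665  0.235 -0.309  1.939  0.086  0.978 -1.018] 0.004119284758226207 [-0.13891519  0.30358639 -0.23608019]
cam [ 0.53592699 -0.22224434  0.2303648 ]
0.62 [310.5, 230.8]
0.024 1121 [ 0.4731 -0.2328  0.0306] ((490.70233154296875, -230.98272705078125), (72.01920318603516, 29.784332275390625), 14.341673851013184)
0.06 977 [ 0.518  -0.2252  0.066 ] ((500.3076171875, -230.50485229492188), (53.03463363647461, 17.5391902923584), 15.206812858581543)
```

View pics/w8.png

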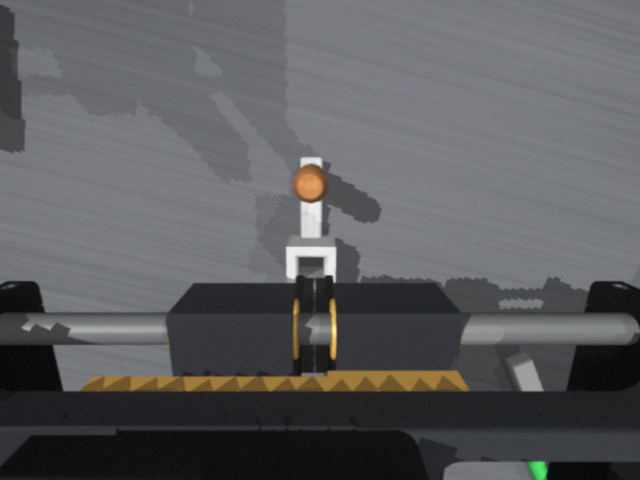

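The fingers shut completely (0.004) right over the hub without moving it, with the hub still at (311,260). So they closed above it or beside it. I'll check where the fingertips really are against the reported TCP.

Run:
```python
from h import *
p=snapshot("wrist");W=cloud(p);o=get_obs();R=o["eef_rot"];print(o["tcp_pos"])
f=240/np.tan(np.radians(p["vfov"]/2))
for d in [0,-.019,-.05,-.07]:
    X=o["tcp_pos"]+R[:,2]*d; c=p["R"]@X+p["t"];print(d,c[:2]/c[2]*f+[p["cx"],p["cy"]],c[2])
for v in range(270,380,6):
    x=W[v,305];print(v,x.round(4),(R.T@(x-o["tcp_pos"])*1000).round(1), "|",(R.T@(W[v,325]-o["tcp_pos"])*1000).round(1))
s=snapshot("scene");cv2.imwrite("pics/s2.png",cv2.resize(s["frame"][200:380,90:330,::-1],None,fx=3.2,fy=3.2))
```

```text
[ 0.46352947 -0.23762432  0.0280895 ]
0 [311.2715795  268.14869323] 0.21343398098720476
-0.019 [311.0201771  279.71454142] 0.1951391253829539
-0.05 [310.49051917 304.08162501] 0.165289624133913
-0.07 [310.03389335 325.08884235] 0.1460318813925963
270 [ 0.4545 -0.2353  0.0094] [-8.2 -4.4 18.7] | [-2.2  8.6  2.6]
276 [ 0.455  -0.2355  0.0216] [-7.7 -4.1  6.5] | [ 10.9   7.1 -41.1]
282 [ 0.4718 -0.2329  0.0728] [  9.2  -2.7 -44.7] | [ 10.8   6.9 -48.6]
288 [ 0.4718 -0.233   0.08  ] [  9.1  -2.5 -51.9] | [  9.3   6.8 -52.2]
294 [ 0.4719 -0.2332  0.0868] [  9.2  -2.3 -58.7] | [  9.3   6.6 -58.9]
300 [ 0.4717 -0.2334  0.0923] [  8.9  -2.2 -64.3] | [  9.4   6.4 -65.3]
306 [ 0.4719 -0.2335  0.0985] [  9.1  -2.1 -70.4] | [  9.2   6.2 -70.8]
312 [ 0.4953 -0.2294  0.15  ] [  32.8   -0.6 -122. ] | [  32.1    4.5 -120.6]
318 [ 0.4947 -0.2296  0.1519] [  32.1   -0.6 -123.8] | [  32.7    4.4 -124.9]
324 [ 0.4943 -0.2297  0.1541] [  31.7   -0.5 -126. ] | [  31.2    4.4 -125. ]
330 [ 0.493  -0.23    0.1546] [  30.4   -0.5 -126.5] | [  30.2    4.4 -126.2]
336 [ 0.492  -0.2303  0.1557] [  29.4   -0.5 -127.6] | [  28.7    4.4 -126.4]
342 [ 0.4893 -0.2309  0.1538] [  26.6   -0.5 -125.7] | [  27.1    4.4 -126.5]
348 [ 0.4635 -0.2359  0.1157] [  0.4  -1.7 -87.6] | [  0.8   5.8 -88.3]
354 [ 0.4613 -0.2364  0.1162] [ -1.9  -1.7 -88.1] | [ -2.3   5.8 -87.5]
360 [ 0.4588 -0.237   0.1162] [ -4.5  -1.7 -88.1] | [ -4.4   5.8 -88.2]
366 [ 0.456  -0.2377  0.1158] [ -7.4  -1.7 -87.7] | [ -7.4   5.9 -87.7]
372 [ 0.4538 -0.2382  0.1164] [ -9.6  -1.7 -88.3] | [ -9.4   5.8 -88.5]
378 [ 0.4868 -0.2317  0.1641] [  24.    -0.3 -136. ] | [  23.1    4.1 -134.7]
```

View pics/s2.png

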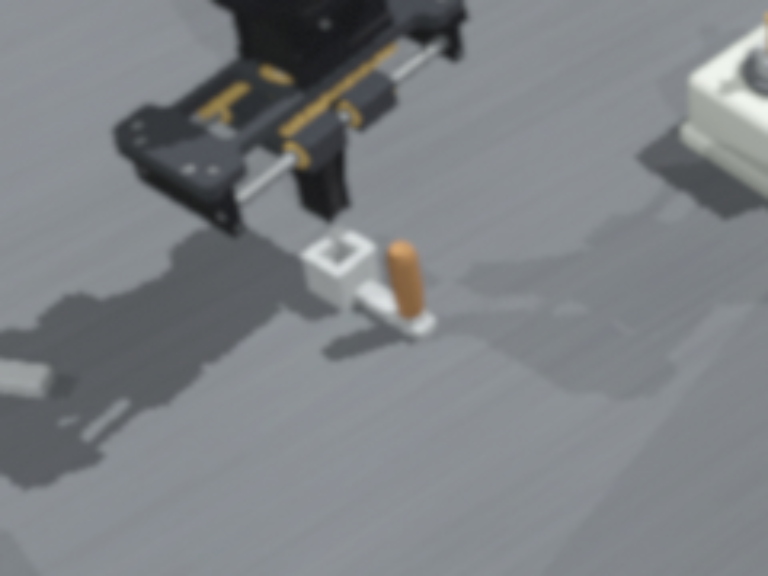

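The scene view shows the fingertips well above the hub. The wrist depth puts the finger front face ending about 41 mm behind the reported TCP, so the reported TCP is about 4 cm beyond the real tips. I'll open the fingers and measure this offset properly before relying on it.

>>> step_arm --increments '[{"dx":0,"dy":0,"dz":0,"spin":0},{"dx":0,"dy":0,"dz":0,"spin":0},{"dx":0,"dy":0,"dz":0,"spin":0},{"dx":0,"dy":0,"dz":0,"spin":0},{"dx":0,"dy":0,"dz":0,"spin":0},{"dx":0,"dy":0,"dz":0,"spin":0},{"dx":0,"dy":0,"dz":0,"spin":0},{"dx":0,"dy":0,"dz":0,"spin":0}]' --fingers 0.65

```text
t: 11.2
tcp_pos: [0.4638, -0.2376, 0.0283]
eef_rot: [[0.972, 0.235, 0.0], [0.235, -0.972, 0.0], [0.0, -0.0, -1.0]]
wrist_force: [0.9, -0.1, -0.6]
gripper_width: 0.523
```

Run:
```python
from h import *
o=get_obs();R=o["eef_rot"];print(o["tcp_pos"],o["gripper_width"])
for n in ["wrist","scene","top"]:
    p=snapshot(n);W=cloud(p);T=(W-o["tcp_pos"])@R*1000
    m=(np.abs(T[...,0])<14)&(np.abs(T[...,1])<60)&(T[...,2]>-85)&(W[...,2]>.036)&(p["frame"].max(2)<80)
    s=T[m];print(n,m.sum())
    if m.sum()>5:
        for sg in (-1,1):
            q=s[s[:,1]*sg>0]
            if len(q)>5: print(sg,len(q),np.percentile(q,[1,10,50,90,99],axis=0).round(1).tolist(), q[np.argsort(q[:,2])[-3:]].round(1).tolist())
```

```text
[ 0.46378489 -0.23764986  0.02826023] 0.523301496711818
wrist 2245
-1 1108 [[-8.8, -32.4, -83.8], [-0.1, -29.7, -76.1], [9.2, -24.8, -61.7], [10.8, -21.1, -44.2], [11.2, -21.0, -39.2]] [[8.8, -21.6, -38.6], [10.3, -28.1, -38.4], [8.5, -23.7, -37.8]]
1 1137 [[-9.1, 24.6, -84.1], [-1.8, 24.7, -76.5], [9.2, 28.2, -61.8], [10.7, 33.2, -43.9], [11.1, 35.8, -39.0]] [[-8.4, 24.8, -38.5], [7.1, 24.8, -38.4], [10.3, 31.2, -38.4]]
scene 316
-1 177 [[-7.2, -33.3, -84.6], [-3.3, -29.7, -81.8], [7.3, -24.4, -62.9], [10.3, -22.1, -45.5], [11.7, -21.2, -39.9]] [[8.1, -25.0, -39.9], [9.1, -29.1, -39.7], [8.2, -27.1, -38.2]]
1 139 [[-7.9, 27.8, -81.3], [-4.1, 29.6, -75.7], [7.9, 35.5, -59.5], [10.3, 38.7, -44.1], [11.8, 40.4, -39.5]] [[7.0, 34.5, -39.7], [8.2, 33.3, -39.4], [8.6, 31.5, -38.2]]
top 0
```

The two cameras agree that the real tips sit about 39.5 mm behind the reported TCP, and the pad centre is off by about +1 mm in x and +1.9 mm in y (tool axes). I'll apply that offset and descend to the real grasp height.

>>> step_arm --increments '[{"dx":-0.1,"dy":-0.16,"dz":0,"spin":0},{"dx":0,"dy":0,"dz":1.5,"spin":0},{"dx":0,"dy":0,"dz":1.5,"spin":0},{"dx":0,"dy":0,"dz":1.5,"spin":0},{"dx":0,"dy":0,"dz":1,"spin":0},{"dx":0,"dy":0,"dz":0.5,"spin":0},{"dx":0,"dy":0,"dz":0,"spin":0},{"dx":0,"dy":0,"dz":0,"spin":0}]'

```text
t: 12.02
tcp_pos: [0.4626, -0.2363, -0.0315]
eef_rot: [[0.972, 0.235, 0.0], [0.235, -0.972, 0.0], [0.0, -0.0, -1.0]]
wrist_force: [-0.3, -0.8, -0.0]
gripper_width: 0.65
```

```bash
cat > tip.py <<'E'
from h import *
o=get_obs();R=o["eef_rot"];print(o["t"],o["tcp_pos"],o["gripper_width"],o["wrist_force"])
for n in ["wrist","scene"]:
    p=snapshot(n);W=cloud(p);T=(W-o["tcp_pos"])@R*1000
    m=(np.abs(T[...,0])<14)&(np.abs(T[...,1])<60)&(T[...,2]>-85)&(T[...,2]<-34)&(p["frame"].max(2)<80)
    s=T[m];print(n,m.sum())
    if m.sum()>5:
        for sg in (-1,1):
            q=s[s[:,1]*sg>0]
            if len(q)>5: print(sg,len(q),np.percentile(q,[1,50,99],axis=0).round(1).tolist(),"minz world",W[m][s[:,1]*sg>0][:,2].min())
E
python3 tip.py; python3 w.py w9 crank
```

```text
12.0167 [ 0.46258332 -0.23633241 -0.03147704] 0.6498005170709679 [-0.29734626 -0.77082302 -0.00789465]
wrist 2466
-1 1228 [[-9.0, -38.0, -83.8], [9.2, -29.7, -61.3], [11.1, -26.3, -39.1]] minz world 0.0025697119223990713
1 1238 [[-9.4, 29.7, -84.2], [9.2, 33.2, -61.4], [11.1, 41.5, -38.9]] minz world 0.002543217160172658
scene 267
-1 139 [[-7.2, -36.9, -83.9], [7.7, -27.6, -63.2], [11.9, -25.0, -40.3]] minz world 0.00428658589876466
1 128 [[-10.3, 30.9, -77.5], [7.7, 38.7, -55.8], [12.1, 43.1, -39.0]] minz world 0.006914616440703038
12.1167 [ 0.46304308 -0.23660518 -0.0309623 ] [[0.9721, 0.2346, 0.0011], [0.2346, -0.9721, -0.0005], [0.001, 0.0008, -1.0]] [ 0.651  0.316 -0.3    1.986  0.122  0.855 -1.048] 0.6515819607815353 [ 0.38184284 -0.79785143  0.42803642]
cam [ 0.53454591 -0.22085678  0.16987896]
0.81 [318.8, 247.6]
0.024 1802 [ 0.4751 -0.2342  0.0305] ((494.6950378417969, -230.92138671875), (64.42623138427734, 29.959184646606445), 12.519211769104004)
0.06 2236 [ 0.5184 -0.2249  0.0661] ((517.3417358398438, -225.01605224609375), (17.283838272094727, 16.743566513061523), 25.89079475402832)
```

View pics/w9.png

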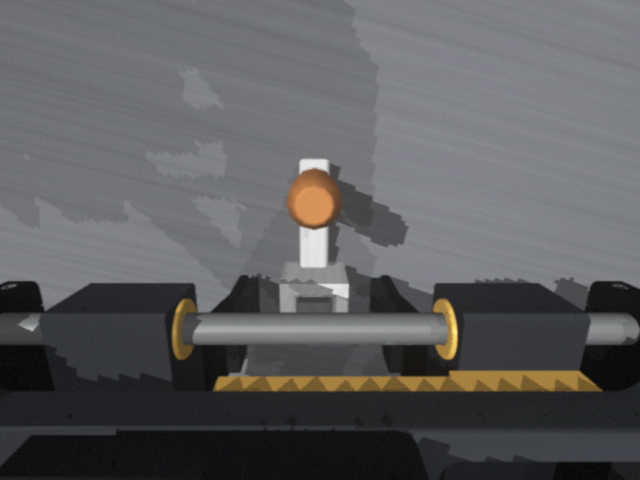

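The hub at (314,290) now sits between the pads, with the tips about 8 mm above the table. I go 3 mm lower and close.

>>> step_arm --increments '[{"dx":0,"dy":0,"dz":0.3,"spin":0},{"dx":0,"dy":0,"dz":0,"spin":0},{"dx":0,"dy":0,"dz":0,"spin":0},{"dx":0,"dy":0,"dz":0,"spin":0},{"dx":0,"dy":0,"dz":0,"spin":0},{"dx":0,"dy":0,"dz":0,"spin":0},{"dx":0,"dy":0,"dz":0,"spin":0},{"dx":0,"dy":0,"dz":0,"spin":0},{"dx":0,"dy":0,"dz":0,"spin":0},{"dx":0,"dy":0,"dz":0,"spin":0}]' --fingers 0

```text
t: 13.05
tcp_pos: [0.4624, -0.2364, -0.0347]
eef_rot: [[0.972, 0.235, 0.0], [0.235, -0.972, 0.0], [0.0, 0.0, -1.0]]
wrist_force: [-0.2, 0.0, -0.1]
gripper_width: 0.339
```

>>> step_arm --increments '[{"dx":0,"dy":0,"dz":0,"spin":0},{"dx":0,"dy":0,"dz":-1,"spin":0},{"dx":0,"dy":0,"dz":-2,"spin":0},{"dx":0,"dy":0,"dz":-2,"spin":0},{"dx":0,"dy":0,"dz":0,"spin":0},{"dx":0,"dy":0,"dz":0,"spin":0}]'

```text
t: 13.55
tcp_pos: [0.4631, -0.2368, 0.0164]
eef_rot: [[0.972, 0.234, 0.002], [0.234, -0.972, -0.001], [0.002, 0.002, -1.0]]
wrist_force: [-0.2, 0.3, -1.9]
gripper_width: 0.342
```

```bash
python3 go.py .5 0 .1 -25; python3 w.py w10 crank
```

```text
t 13.55 tcp [ 0.4631 -0.2368  0.0164] yaw 13.56 q [ 0.66  0.25 -0.31  1.95  0.09  0.95 -1.02] F [-0.2  0.3 -1.9] w 0.342
cm [  9.15 -22.14  -8.38] spin 0.673
13.55 [ 0.46313417 -0.23675692  0.016378  ] [[0.9721, 0.2344, 0.0019], [0.2344, -0.9721, -0.0011], [0.0016, 0.0016, -1.0]] [ 0.663  0.248 -0.309  1.954  0.092  0.95  -1.025] 0.3415497877999803 [-0.16755057  0.27882026 -1.92774199]
cam [ 0.53448356 -0.22088775  0.21727916]
0.92 [316.0, 249.0]
0.06 2076 [ 0.4869 -0.2313  0.0621] ((492.5595397949219, -228.9567413330078), (74.34639739990234, 29.485841751098633), 22.75259780883789)
0.072 517 [ 0.4787 -0.2345  0.0764] ((495.03582763671875, -234.41366577148438), (63.572513580322266, 29.012130737304688), 0.9021307826042175)
0.085 188 [ 0.5259 -0.223   0.1001] ((524.6380004882812, -223.6331024169922), (3.99188232421875, 14.531517028808594), 13.59131145477295)
```

View pics/w10.png

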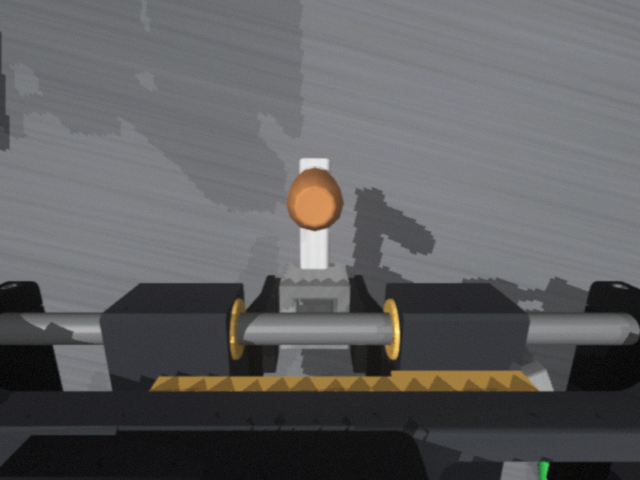

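The crank came up with the gripper (-1.9 N, which matches 0.2 kg; opening 0.342, which is 30 mm). The hub is at (315,295), square between the pads. Next I raise it, carry it over the spindle and turn it to -25°.

>>> step_arm --increments '[{"dx":0,"dy":0,"dz":-3,"spin":0},{"dx":0,"dy":0,"dz":-3,"spin":0},{"dx":0,"dy":0,"dz":-3,"spin":0},{"dx":1.7,"dy":-3.15,"dz":0,"spin":0},{"dx":1.7,"dy":-3.15,"dz":0,"spin":0},{"dx":1.7,"dy":-3.15,"dz":0,"spin":0},{"dx":1.7,"dy":-3.15,"dz":0,"spin":0},{"dx":1.7,"dy":-3.15,"dz":0,"spin":0},{"dx":1.7,"dy":-3.15,"dz":0,"spin":0},{"dx":1.7,"dy":-3.15,"dz":0,"spin":0},{"dx":1.7,"dy":-3.15,"dz":0,"spin":0}]'

```text
t: 14.57
tcp_pos: [0.5348, 0.0421, 0.104]
eef_rot: [[0.972, 0.234, -0.002], [0.234, -0.972, 0.0], [-0.002, -0.0, -1.0]]
wrist_force: [0.6, 0.4, -2.7]
gripper_width: 0.346
```

>>> step_arm --increments '[{"dx":0,"dy":0,"dz":0,"spin":0.11},{"dx":0,"dy":0,"dz":0,"spin":0.11},{"dx":0,"dy":0,"dz":0,"spin":0.11},{"dx":0,"dy":0,"dz":0,"spin":0.11},{"dx":0,"dy":0,"dz":0,"spin":0.11},{"dx":0,"dy":0,"dz":0,"spin":0.12},{"dx":0,"dy":0,"dz":0,"spin":0},{"dx":0,"dy":0,"dz":0,"spin":0}]'

```text
t: 15.23
tcp_pos: [0.5348, 0.0405, 0.1042]
eef_rot: [[0.909, -0.416, -0.002], [-0.416, -0.909, 0.0], [-0.002, 0.001, -1.0]]
wrist_force: [0.6, -0.3, -1.6]
gripper_width: 0.343
```

```bash
python3 go.py .5361 .0408 .07 -25; python3 w.py w11 spindle_seat
python3 - <<'E'
from h import *
s=snapshot("scene");cv2.imwrite("pics/s3.png",cv2.resize(s["frame"][120:300,250:490,::-1],None,fx=3.2,fy=3.2))
E
```

```text
t 15.2333 tcp [0.5348 0.0405 0.1042] yaw -24.6 q [ 0.26  0.2  -0.46  1.82  0.1   1.14 -2.24] F [ 0.6 -0.3 -1.6] w 0.343
cm [ 0.11 -0.09  3.42] spin 0.007
15.2333 [0.53480559 0.04047827 0.10421682] [[0.9092, -0.4163, -0.0019], [-0.4163, -0.9092, 0.0], [-0.0017, 0.0008, -1.0]] [ 0.256  0.198 -0.461  1.823  0.096  1.144 -2.238] 0.3429748302633502 [ 0.59456565 -0.27449414 -1.64847255]
cam [0.60226508 0.00812216 0.3048739 ]
0.77 [300.8, 253.1]
0.06 14 [0.548  0.0447 0.0697] ((542.0164184570312, 35.09914779663086), (28.949539184570312, 5.696101665496826), 59.37150573730469)
0.072 242 [0.5388 0.0464 0.0758] ((538.3629760742188, 37.64105224609375), (28.651479721069336, 16.965747833251953), 66.28328704833984)
```

View pics/w11.png

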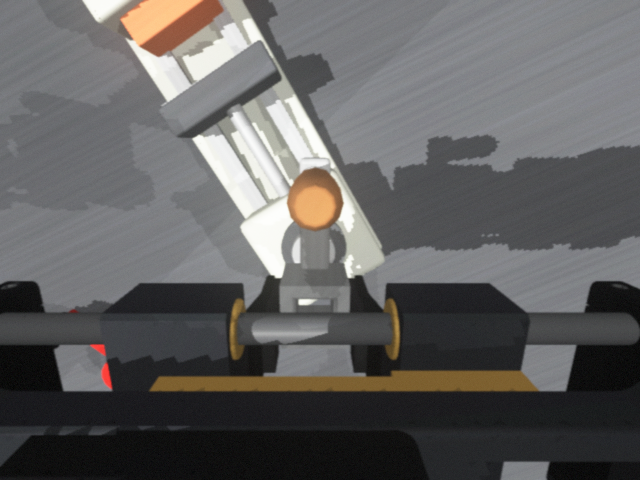

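View pics/s3.png

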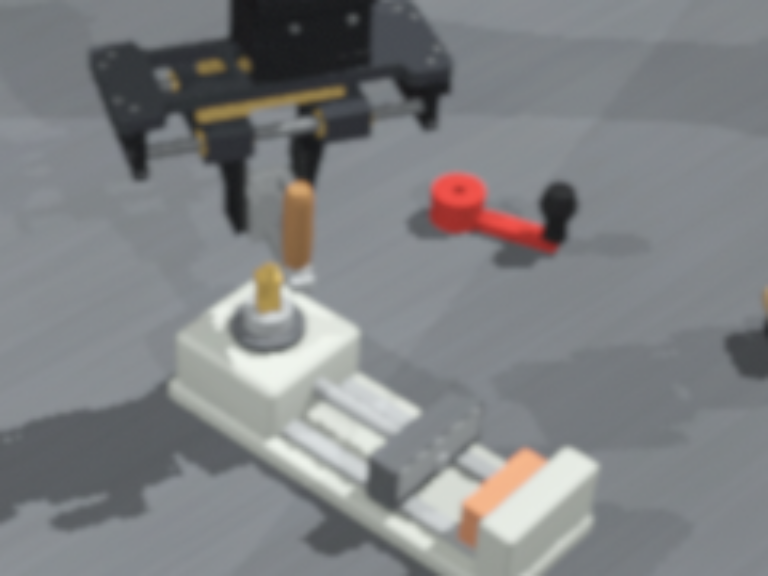

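The wrist view shows the held crank with the grip at (315,198) and the spindle hidden below. The scene view shows the hub about over the brass shaft. I'll check the hub's position in the tool frame before lowering.

Run:
```python
from h import *
o=get_obs();R=o["eef_rot"];print(o["t"],o["tcp_pos"])
zu=o["tcp_pos"][2]+.0347
for n in ["wrist","scene","top"]:
    p=snapshot(n);W=cloud(p);T=(W-o["tcp_pos"])@R*1000;f=p["frame"].astype(int)
    near=(np.abs(T[...,0])<75)&(np.abs(T[...,1])<30)
    br=near&(f[...,0]-f[...,2]>40)&(W[...,2]>zu+.01)&(W[...,2]<zu+.075)
    gr=near&(f.max(2)-f.min(2)<25)&(f.max(2)>85)&(W[...,2]>zu-.005)&(W[...,2]<zu+.034)
    for nm,m in(("grip",br),("steel",gr)):
        s=T[m]
        if len(s)>10: print(n,nm,len(s),np.percentile(s,[1,5,50,95,99],axis=0).round(1).tolist())
    if br.sum()>20:
        s=T[br]; A=np.c_[2*s[:,:2],np.ones(len(s))];c=np.linalg.lstsq(A,(s[:,:2]**2).sum(1),rcond=None)[0];print("circle",c[:2],np.sqrt(c[2]+c[0]**2+c[1]**2))
    m=near&(f[...,0]-f[...,2]>60)&(W[...,2]>.078)&(W[...,2]<.112)&(np.hypot(W[...,0]-.536,W[...,1]-.0386)<.02)
    if m.sum()>10: print(n,"brass",m.sum(),W[m].mean(0),cv2.minAreaRect(W[m][:,:2].astype(np.float32)*1000))
```

```text
15.3833 [0.53522827 0.04053234 0.10483724]
wrist grip 2648 [[49.7, -6.2, -102.6], [51.5, -5.1, -102.2], [58.9, 1.5, -100.5], [65.3, 8.3, -88.3], [65.9, 9.5, -72.8]]
wrist steel 4808 [[-12.6, -13.1, -66.5], [-11.1, -11.5, -66.1], [17.0, 1.9, -52.8], [65.9, 14.9, -39.6], [68.5, 16.5, -36.5]]
circle [58.23342045  1.64290189] 6.012771937206053
scene grip 216 [[8.8, -19.6, -101.4], [52.0, -5.2, -99.1], [63.2, 3.3, -80.9], [66.9, 9.5, -56.0], [68.0, 10.3, -52.4]]
scene steel 391 [[-12.6, -13.6, -65.9], [-9.4, -8.6, -64.6], [15.5, 5.7, -51.1], [67.6, 17.4, -37.3], [69.5, 26.3, -34.3]]
circle [37.30636052 -3.88057966] 27.181909990070785
scene brass 84 [0.54010365 0.03568075 0.09410059] ((538.8650512695312, 36.56991958618164), (13.431716918945312, 14.559086799621582), 64.6660385131836)
```

Hub centre in the tool frame measures about (2.0, 1.7) mm. The hole has only 1.25 mm of play, so I'll step aside and measure the spindle at this same tool yaw, which cancels the camera bias.

>>> step_arm --increments '[{"dx":-1.5,"dy":2.5,"dz":0,"spin":0.007},{"dx":-1.5,"dy":2.5,"dz":0,"spin":0},{"dx":0,"dy":0,"dz":0,"spin":0},{"dx":0,"dy":0,"dz":0,"spin":0},{"dx":0,"dy":0,"dz":0,"spin":0}]'

```text
t: 15.95
tcp_pos: [0.4876, 0.008, 0.1056]
eef_rot: [[0.905, -0.426, 0.001], [-0.426, -0.905, 0.0], [0.001, -0.0, -1.0]]
wrist_force: [-0.2, 0.1, -1.7]
gripper_width: 0.344
```

Run:
```python
from h import *
o=get_obs();R=o["eef_rot"];print(o["t"],o["tcp_pos"],np.degrees(np.arctan2(R[1,0],R[0,0])))
p=snapshot("wrist");W=cloud(p);T=(W-o["tcp_pos"])@R*1000;f=p["frame"].astype(int)
cv2.imwrite("pics/w12.png",p["frame"][:,:,::-1])
d=np.hypot(W[...,0]-.536,W[...,1]-.0386)
m=(d<.02)&(W[...,2]>.08)&(W[...,2]<.115);print(m.sum(),W[m].mean(0),cv2.minAreaRect(W[m][:,:2].astype(np.float32)*1000),"tool",cv2.minAreaRect(T[m][:,:2].astype(np.float32)))
m=(d<.025)&(W[...,2]>.073)&(W[...,2]<.078);print(m.sum(),cv2.minAreaRect(W[m][:,:2].astype(np.float32)*1000))
zu=o["tcp_pos"][2]+.0347
gr=(np.abs(T[...,0])<22)&(np.abs(T[...,1])<25)&(f.max(2)-f.min(2)<25)&(f.max(2)>85)&(W[...,2]>zu+.02)&(W[...,2]<zu+.034)
print(gr.sum(),np.percentile(T[gr],[0,1,3,50,97,99,100],axis=0).round(1).tolist(),cv2.minAreaRect(T[gr][:,:2].astype(np.float32)))
```

```text
15.95 [0.48764592 0.00799809 0.10562035] -25.2052447275018
782 [0.53684626 0.03645508 0.09936842] ((536.193603515625, 38.66353988647461), (14.682451248168945, 14.307430267333984), 65.1549301147461) tool ((30.860898971557617, -48.41448974609375), (14.69562816619873, 14.29921817779541), 89.70807647705078)
783 ((536.2989501953125, 38.03590393066406), (29.692262649536133, 28.835914611816406), 13.612168312072754)
2248 [[-13.4, -14.5, -67.3], [-12.9, -13.1, -66.9], [-12.5, -12.6, -66.6], [13.8, 1.5, -65.2], [17.4, 15.8, -56.1], [17.6, 16.3, -55.3], [17.9, 16.7, -54.7]] ((2.2652807235717773, 1.0828886032104492), (31.011558532714844, 31.39497184753418), 89.72675323486328)
```

View pics/w12.png

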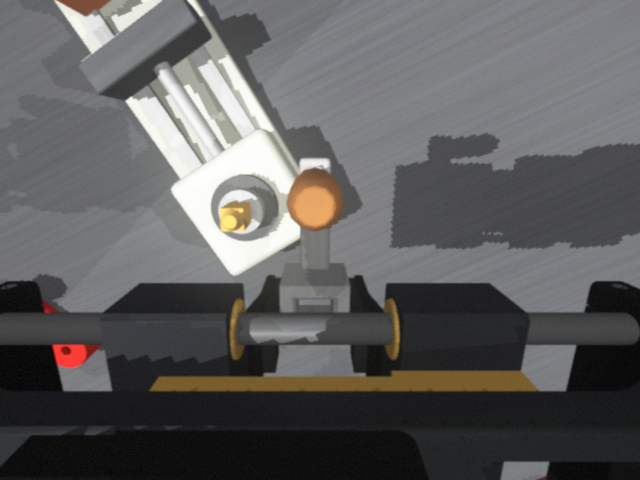

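The spindle is again at (536.2, 38.7) mm, the same at both yaws, and its flats are square to the tool. The brass tip is at (232,220) and the held hub at (315,285). The hub has to move dx +2.87 and dy -5.0 cm, then down.

>>> step_arm --increments '[{"dx":1.44,"dy":-2.5,"dz":0,"spin":0},{"dx":1.43,"dy":-2.5,"dz":0,"spin":0},{"dx":0,"dy":0,"dz":1.0,"spin":0},{"dx":0,"dy":0,"dz":1.0,"spin":0},{"dx":0,"dy":0,"dz":0.8,"spin":0},{"dx":0,"dy":0,"dz":0,"spin":0},{"dx":0,"dy":0,"dz":0,"spin":0},{"dx":0,"dy":0,"dz":0,"spin":0}]'

```text
t: 16.67
tcp_pos: [0.5343, 0.0405, 0.0775]
eef_rot: [[0.904, -0.427, 0.0], [-0.427, -0.904, -0.0], [0.0, 0.0, -1.0]]
wrist_force: [0.6, 0.1, -1.9]
gripper_width: 0.347
```

```bash
python3 go.py .5146 .0417 .07 -25.2; python3 -c "
import numpy as np
a=np.radians(-25.2);print(np.array([.4876,.008])+np.array([np.cos(a),np.sin(a)])*.0287+np.array([np.sin(a),-np.cos(a)])*-.05)"
python3 - <<'E'
from h import *
s=snapshot("scene");cv2.imwrite("pics/s4.png",cv2.resize(s["frame"][120:300,250:490,::-1],None,fx=3.2,fy=3.2))
E
```

```text
t 16.6667 tcp [0.5343 0.0405 0.0775] yaw -25.26 q [ 0.26  0.22 -0.46  1.85  0.11  1.09 -2.26] F [ 0.6  0.1 -1.9] w 0.347
cm [-1.83  0.73  0.75] spin -0.001
[0.5348575  0.04102149]
```

View pics/s4.png

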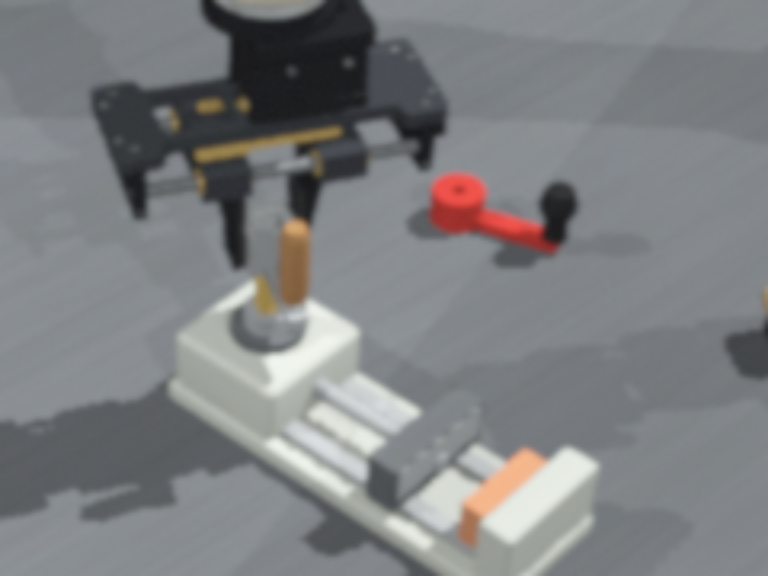

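The hub is just above the tip. I make a small correction of about 0.7 mm and lower gently while watching the force.

>>> step_arm --increments '[{"dx":0.03,"dy":-0.07,"dz":0,"spin":0},{"dx":0,"dy":0,"dz":0.4,"spin":0},{"dx":0,"dy":0,"dz":0.4,"spin":0},{"dx":0,"dy":0,"dz":0.4,"spin":0},{"dx":0,"dy":0,"dz":0.3,"spin":0},{"dx":0,"dy":0,"dz":0,"spin":0},{"dx":0,"dy":0,"dz":0,"spin":0}]'

```text
t: 17.3
tcp_pos: [0.5348, 0.0415, 0.0619]
eef_rot: [[0.905, -0.426, -0.001], [-0.426, -0.905, 0.0], [-0.001, 0.0, -1.0]]
wrist_force: [-0.1, 0.1, -2.2]
gripper_width: 0.342
```

The underside is at about 97 mm, below the shaft top, with no contact force, so the hole is over the shaft. I continue down.

>>> step_arm --increments '[{"dx":0,"dy":0,"dz":0.5,"spin":0},{"dx":0,"dy":0,"dz":0.5,"spin":0},{"dx":0,"dy":0,"dz":0.5,"spin":0},{"dx":0,"dy":0,"dz":0.4,"spin":0},{"dx":0,"dy":0,"dz":0,"spin":0},{"dx":0,"dy":0,"dz":0,"spin":0}]'

```text
t: 17.8
tcp_pos: [0.5347, 0.0414, 0.0429]
eef_rot: [[0.905, -0.426, -0.001], [-0.426, -0.905, 0.0], [-0.001, 0.0, -1.0]]
wrist_force: [0.1, 0.6, -2.6]
gripper_width: 0.338
```

>>> step_arm --increments '[{"dx":0,"dy":0,"dz":0.15,"spin":0},{"dx":0,"dy":0,"dz":0.1,"spin":0},{"dx":0,"dy":0,"dz":0,"spin":0},{"dx":0,"dy":0,"dz":0,"spin":0}]'

```text
t: 18.13
tcp_pos: [0.535, 0.0414, 0.0408]
eef_rot: [[0.905, -0.426, 0.0], [-0.426, -0.905, 0.0], [0.0, -0.0, -1.0]]
wrist_force: [0.1, 0.4, -2.6]
gripper_width: 0.343
```

The hub is down: reported z 0.0408, so the underside is at about 75.5 mm. I release it and check the seating.

>>> step_arm --increments '[{"dx":0,"dy":0,"dz":0,"spin":0},{"dx":0,"dy":0,"dz":0,"spin":0},{"dx":0,"dy":0,"dz":0,"spin":0},{"dx":0,"dy":0,"dz":0,"spin":0},{"dx":0,"dy":0,"dz":0,"spin":0},{"dx":0,"dy":0,"dz":0,"spin":0},{"dx":0,"dy":0,"dz":-0.8,"spin":0},{"dx":0,"dy":0,"dz":-0.7,"spin":0},{"dx":0,"dy":0,"dz":0,"spin":0},{"dx":0,"dy":0,"dz":0,"spin":0}]' --fingers 0.65

```text
t: 18.97
tcp_pos: [0.5357, 0.0415, 0.0567]
eef_rot: [[0.905, -0.426, 0.002], [-0.426, -0.905, 0.0], [0.001, -0.001, -1.0]]
wrist_force: [0.7, 0.7, -0.1]
gripper_width: 0.652
```

```bash
cat > chk.py <<'E'
from h import *
import sys
o=get_obs();R=o["eef_rot"];print(o["t"],o["tcp_pos"],o["gripper_width"],o["wrist_force"].round(1),o["torque"].round(2),o["qpos"].round(2))
C=np.array([.5362,.0387])
for n in ["wrist","scene","top"]:
    p=snapshot(n);W=cloud(p);f=p["frame"].astype(int)
    d=np.hypot(W[...,0]-C[0],W[...,1]-C[1])
    g=(d>.035)&(d<.075)&(f[...,0]-f[...,2]>40)&(W[...,2]>.09)&(W[...,2]<.16)
    s=W[g]
    if len(s)>20: 
        c=(np.percentile(s,2,axis=0)+np.percentile(s,98,axis=0))/2; print(n,"grip",len(s),c.round(4),"top",np.percentile(s[:,2],98).round(4),"ang",np.degrees(np.arctan2(c[1]-C[1],c[0]-C[0])).round(1))
    h=(d<.022)&(f.max(2)-f.min(2)<25)&(f.max(2)>90)&(W[...,2]>.095)&(W[...,2]<.125)
    if h.sum()>20: print(n,"hub top",h.sum(),np.percentile(W[h][:,2],[50,90]).round(4),cv2.minAreaRect(W[h][:,:2].astype(np.float32)*1000))
    if n!="wrist":
        for r in trace("jaw",p)[:1]:
            X=W[r["mask"]];X=X[(X[:,2]>.05)&(X[:,2]<.062)];
            if len(X)>50: print(n,"jaw",r["conf"],cv2.minAreaRect(X[:,:2].astype(np.float32)*1000))
    cv2.imwrite(f"pics/{sys.argv[1]}_{n}.png",(p["frame"] if n=="wrist" else cv2.resize(p["frame"][120:300,250:490] if n=="scene" else p["frame"][130:310,210:450],None,fx=3.2,fy=3.2))[:,:,::-1])
E
python3 chk.py c1
```

```text
18.9667 [0.53570161 0.04146876 0.05667017] 0.6516613770512436 [ 0.7  0.7 -0.1] [0.09 0.   0.  ] [ 0.25  0.25 -0.46  1.87  0.13  1.05 -2.28]
wrist grip 1947 [0.5871 0.0152 0.1307] top 0.1427 ang -24.8
wrist hub top 2035 [0.1055 0.1064] ((539.4066772460938, 37.31341552734375), (30.251880645751953, 24.081151962280273), 65.1959457397461)
scene grip 184 [0.5886 0.0125 0.1167] top 0.141 ang -26.6
scene hub top 152 [0.1028 0.1048] ((535.5079345703125, 38.94270324707031), (31.628753662109375, 35.474822998046875), 63.30281448364258)
scene jaw 0.6 ((661.638671875, 51.849037170410156), (23.997299194335938, 85.48389434814453), 6.185283184051514)
```

View pics/c1_scene.png

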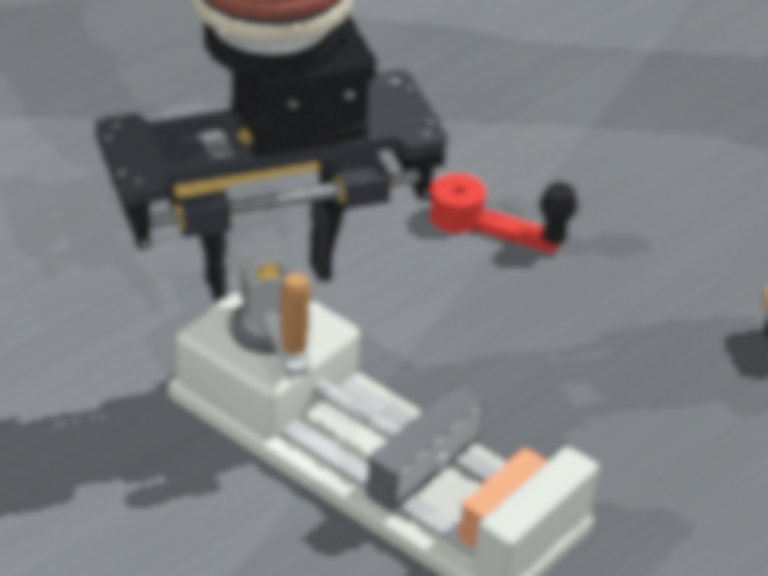

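View pics/c1_wrist.png

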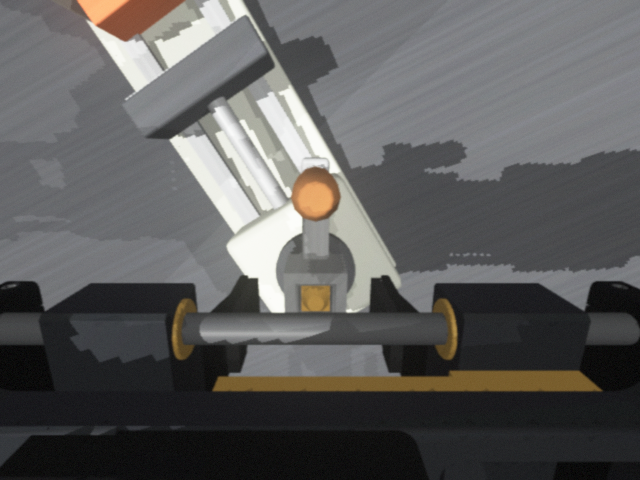

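The crank is seated: hub top at 105.5 mm, brass visible in the hole at (316,298), grip top at 141 mm and grip bearing -25°. Next I slide along tool +x over the grip, which leaves the gripper body about 25 mm above it, and close on it.

>>> step_arm --increments '[{"dx":1.4,"dy":0,"dz":0,"spin":0},{"dx":1.4,"dy":0,"dz":0,"spin":0},{"dx":1.4,"dy":0,"dz":0,"spin":0},{"dx":1.4,"dy":0,"dz":0,"spin":0},{"dx":0,"dy":0,"dz":0,"spin":0},{"dx":0,"dy":0,"dz":0,"spin":0}]'

```text
t: 19.72
tcp_pos: [0.5855, 0.0174, 0.0552]
eef_rot: [[0.904, -0.427, -0.001], [-0.427, -0.904, 0.0], [-0.001, 0.0, -1.0]]
wrist_force: [-0.7, 0.4, -0.2]
gripper_width: 0.648
```

>>> step_arm --increments '[{"dx":0,"dy":0,"dz":0,"spin":0},{"dx":0,"dy":0,"dz":0,"spin":0},{"dx":0,"dy":0,"dz":0,"spin":0},{"dx":0,"dy":0,"dz":0,"spin":0},{"dx":0,"dy":0,"dz":0,"spin":0},{"dx":0,"dy":0,"dz":0,"spin":0},{"dx":0,"dy":0,"dz":0,"spin":0},{"dx":0,"dy":0,"dz":0,"spin":0},{"dx":0,"dy":0,"dz":0,"spin":0},{"dx":0,"dy":0,"dz":0,"spin":0}]' --fingers 0

```text
t: 20.55
tcp_pos: [0.5857, 0.0176, 0.0558]
eef_rot: [[0.905, -0.426, -0.0], [-0.426, -0.905, 0.0], [-0.0, -0.0, -1.0]]
wrist_force: [0.7, -0.9, -0.0]
gripper_width: 0.198
```

```bash
python3 chk.py c2
```

```text
20.55 [0.58568486 0.01756724 0.05575303] 0.19770170553699035 [ 0.7 -0.9 -0. ] [0.12 0.12 0.03] [ 0.26  0.34 -0.43  1.76  0.16  1.08 -2.24]
wrist grip 1300 [0.5884 0.0137 0.1192] top 0.1426 ang -25.6
wrist hub top 67 [0.1049 0.1059] ((549.797607421875, 32.49703598022461), (29.392635345458984, 2.090580940246582), 64.26282501220703)
scene grip 159 [0.5907 0.013  0.1171] top 0.1399 ang -25.3
scene jaw 0.6 ((661.740234375, 52.43942642211914), (24.449892044067383, 86.34544372558594), 5.6199421882629395)
```

View pics/c2_scene.png

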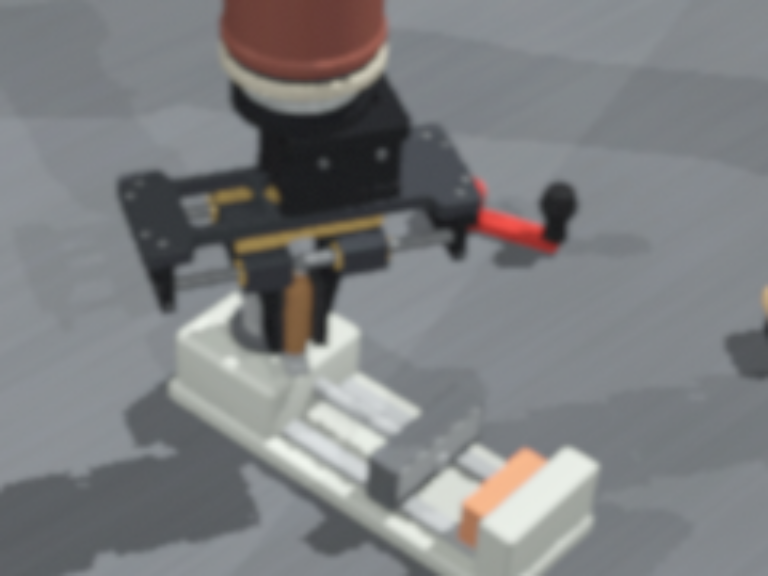

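The grip is held (opening 0.198, about 17-18 mm). Now I wind clockwise with the tool orientation fixed: a first half turn in 15° rows on a 55 mm circle.

>>> step_arm --increments '[{"dx":-0.19,"dy":1.42,"dz":0,"spin":0},{"dx":-0.55,"dy":1.33,"dz":0,"spin":0},{"dx":-0.87,"dy":1.14,"dz":0,"spin":0},{"dx":-1.14,"dy":0.87,"dz":0,"spin":0},{"dx":-1.33,"dy":0.55,"dz":0,"spin":0},{"dx":-1.42,"dy":0.19,"dz":0,"spin":0}]'

```text
t: 21.3
tcp_pos: [0.5123, -0.009, 0.0559]
eef_rot: [[0.904, -0.427, 0.002], [-0.427, -0.904, 0.001], [0.001, -0.002, -1.0]]
wrist_force: [4.8, 7.5, -1.8]
gripper_width: 0.197
```

```bash
python3 chk.py c3
```

```text
21.3 [ 0.51230335 -0.00901644  0.05589948] 0.19653025029346466 [ 4.8  7.5 -1.8] [ 1.58 -1.21 -0.  ] [ 0.34  0.2  -0.44  1.93  0.1   1.03 -2.16]
wrist grip 1304 [ 0.515  -0.0128  0.1191] top 0.1426 ang -112.4
wrist hub top 995 [0.105  0.1064] ((548.0449829101562, 33.19187545776367), (30.716554641723633, 4.906966209411621), 64.98467254638672)
scene grip 171 [ 0.5151 -0.0117  0.1171] top 0.1406 ang -112.7
scene hub top 183 [0.1027 0.1049] ((535.6209106445312, 38.34187698364258), (30.484773635864258, 34.605682373046875), 61.58203125)
scene jaw 0.61 ((665.3714599609375, 52.55546569824219), (24.473628997802734, 86.39527130126953), 6.435364723205566)
top jaw 0.61 ((665.014892578125, 53.69716262817383), (24.17329216003418, 83.29618072509766), 6.939790725708008)
```

View pics/c3_scene.png

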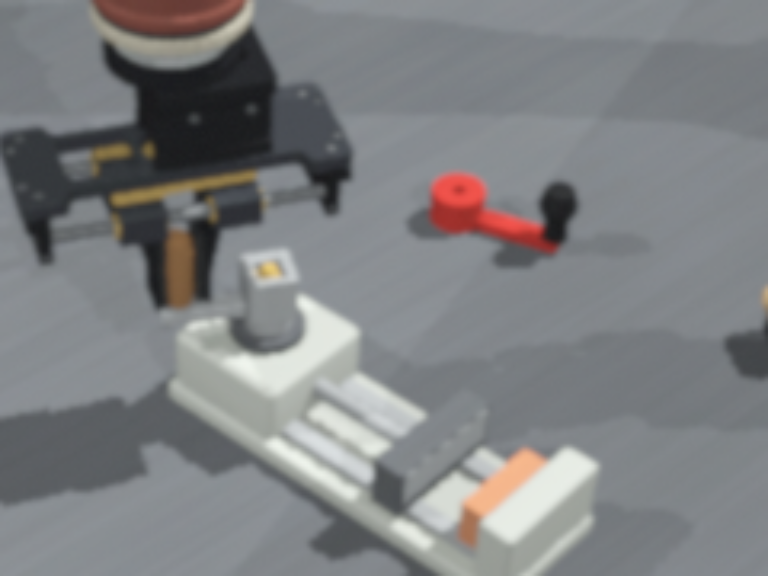

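The jaw has moved about 4 mm and the forces are low (9 N). The crank is still seated, with the hub top at 105 mm. I'll continue with the next half turn.

>>> step_arm --increments '[{"dx":-1.42,"dy":-0.19,"dz":0,"spin":0},{"dx":-1.33,"dy":-0.55,"dz":0,"spin":0},{"dx":-1.14,"dy":-0.87,"dz":0,"spin":0},{"dx":-0.87,"dy":-1.14,"dz":0,"spin":0},{"dx":-0.55,"dy":-1.33,"dz":0,"spin":0},{"dx":-0.19,"dy":-1.42,"dz":0,"spin":0},{"dx":0.19,"dy":-1.42,"dz":0,"spin":0},{"dx":0.55,"dy":-1.33,"dz":0,"spin":0},{"dx":0.87,"dy":-1.14,"dz":0,"spin":0},{"dx":1.14,"dy":-0.87,"dz":0,"spin":0},{"dx":1.33,"dy":-0.55,"dz":0,"spin":0},{"dx":1.42,"dy":-0.19,"dz":0,"spin":0}]'

```text
t: 22.55
tcp_pos: [0.5588, 0.0912, 0.0555]
eef_rot: [[0.905, -0.425, -0.002], [-0.425, -0.905, -0.001], [-0.001, 0.002, -1.0]]
wrist_force: [-5.4, -6.3, 3.4]
gripper_width: 0.196
```

```bash
python3 chk.py c4
```

```text
22.55 [0.55875066 0.09122759 0.05549428] 0.19626855334248214 [-5.4 -6.3  3.4] [-1.47  1.21 -0.01] [ 0.18  0.31 -0.5   1.8   0.17  1.07 -2.39]
wrist grip 1301 [0.5616 0.0875 0.1189] top 0.1422 ang 62.6
wrist hub top 1080 [0.1052 0.1063] ((548.1481323242188, 33.61205291748047), (30.44194984436035, 5.505229949951172), 65.50308990478516)
scene grip 151 [0.567  0.087  0.1169] top 0.1406 ang 57.5
scene hub top 186 [0.1026 0.105 ] ((536.048828125, 38.32252502441406), (30.353408813476562, 34.49680709838867), 61.726131439208984)
scene jaw 0.81 ((675.1246948242188, 54.25572967529297), (24.50368881225586, 88.4239730834961), 6.5624799728393555)
top jaw 0.92 ((676.560302734375, 39.96904373168945), (23.561847686767578, 53.72471618652344), 6.005319595336914)
```

View pics/c4_scene.png

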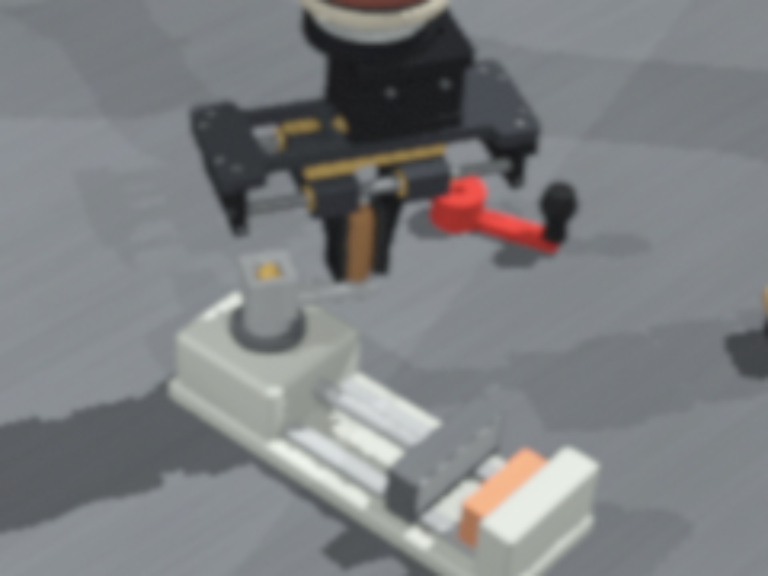

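After 0.75 turn the jaw has advanced about 14 mm, with the crank seated and low force. I'll do another half turn, to 1.25.

>>> step_arm --increments '[{"dx":1.42,"dy":0.19,"dz":0,"spin":0},{"dx":1.33,"dy":0.55,"dz":0,"spin":0},{"dx":1.14,"dy":0.87,"dz":0,"spin":0},{"dx":0.87,"dy":1.14,"dz":0,"spin":0},{"dx":0.55,"dy":1.33,"dz":0,"spin":0},{"dx":0.19,"dy":1.42,"dz":0,"spin":0},{"dx":-0.19,"dy":1.42,"dz":0,"spin":0},{"dx":-0.55,"dy":1.33,"dz":0,"spin":0},{"dx":-0.87,"dy":1.14,"dz":0,"spin":0},{"dx":-1.14,"dy":0.87,"dz":0,"spin":0},{"dx":-1.33,"dy":0.55,"dz":0,"spin":0},{"dx":-1.42,"dy":0.19,"dz":0,"spin":0}]'

```text
t: 23.8
tcp_pos: [0.5125, -0.0091, 0.0559]
eef_rot: [[0.904, -0.427, 0.002], [-0.427, -0.904, 0.001], [0.002, -0.002, -1.0]]
wrist_force: [5.3, 7.6, -3.1]
gripper_width: 0.198
```

```bash
python3 chk.py c5
```

```text
23.8 [ 0.51254474 -0.00914429  0.05593175] 0.1975668526299851 [ 5.3  7.6 -3.1] [ 1.63 -1.26 -0.06] [ 0.36  0.2  -0.47  1.93  0.1   1.03 -2.17]
wrist grip 1301 [ 0.5151 -0.0129  0.1191] top 0.1425 ang -112.3
wrist hub top 982 [0.1051 0.1064] ((548.13134765625, 33.080570220947266), (30.573284149169922, 4.769617557525635), 64.51309967041016)
scene grip 168 [ 0.5155 -0.0121  0.117 ] top 0.1414 ang -112.1
scene hub top 190 [0.1028 0.1053] ((536.5883178710938, 38.17749786376953), (31.08123207092285, 34.86285400390625), 61.939605712890625)
scene jaw 0.64 ((693.1292724609375, 54.28715896606445), (36.276248931884766, 85.14353942871094), 6.254446506500244)
top jaw 0.57 ((685.03857421875, 56.08005142211914), (24.10609245300293, 83.91597747802734), 6.069178581237793)
```

View pics/c5_scene.png

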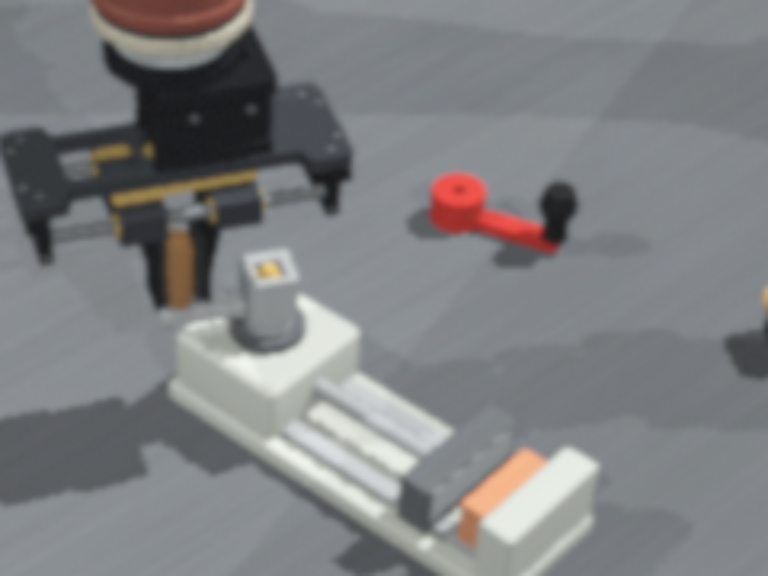

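At 1.25 turns the jaw has moved 24 mm in the top view, so another half turn (10 mm) still stays short of the stop.

>>> step_arm --increments '[{"dx":-1.42,"dy":-0.19,"dz":0,"spin":0},{"dx":-1.33,"dy":-0.55,"dz":0,"spin":0},{"dx":-1.14,"dy":-0.87,"dz":0,"spin":0},{"dx":-0.87,"dy":-1.14,"dz":0,"spin":0},{"dx":-0.55,"dy":-1.33,"dz":0,"spin":0},{"dx":-0.19,"dy":-1.42,"dz":0,"spin":0},{"dx":0.19,"dy":-1.42,"dz":0,"spin":0},{"dx":0.55,"dy":-1.33,"dz":0,"spin":0},{"dx":0.87,"dy":-1.14,"dz":0,"spin":0},{"dx":1.14,"dy":-0.87,"dz":0,"spin":0},{"dx":1.33,"dy":-0.55,"dz":0,"spin":0}]'

```text
t: 24.97
tcp_pos: [0.5453, 0.0954, 0.0556]
eef_rot: [[0.905, -0.425, -0.002], [-0.425, -0.905, -0.002], [-0.001, 0.002, -1.0]]
wrist_force: [-2.9, -6.9, 2.3]
gripper_width: 0.196
```

```bash
python3 chk.py c6
python3 - <<'E'
from h import *
# gap jaw -> copper along vice axis
for n in ["scene","top"]:
    p=snapshot(n);W=cloud(p);f=p["frame"].astype(int)
    m=(f[...,0]-f[...,2]>80)&(np.abs(W[...,0]-.72)<.05)&(np.abs(W[...,1]-.06)<.05)&(W[...,2]>.03)&(W[...,2]<.07)
    s=W[m];print(n,"copper",len(s),cv2.minAreaRect(s[:,:2].astype(np.float32)*1000),s[:,2].max())
E
```

```text
24.9667 [0.5452544  0.0953822  0.05559264] 0.1959247514945232 [-2.9 -6.9  2.3] [-1.68  0.8   0.03] [ 0.2   0.29 -0.53  1.83  0.17  1.06 -2.4 ]
wrist grip 1279 [0.548  0.0917 0.1189] top 0.1423 ang 77.4
wrist hub top 2149 [0.1055 0.1065] ((539.7114868164062, 38.29486083984375), (30.55813217163086, 23.91640853881836), 80.26988220214844)
scene grip 151 [0.5535 0.0918 0.1166] top 0.14 ang 71.9
scene hub top 196 [0.1024 0.1043] ((535.9871215820312, 38.250526428222656), (32.35670471191406, 36.238922119140625), 77.86686706542969)
scene jaw 0.95 ((697.5307006835938, 56.4925537109375), (29.265602111816406, 86.27739715576172), 5.026252269744873)
top jaw 0.89 ((693.7923583984375, 51.67637252807617), (23.21776580810547, 73.14500427246094), 4.4918413162231445)
scene copper 190 ((717.6358642578125, 58.05760192871094), (16.89557647705078, 61.307350158691406), 6.055438041687012) 0.05321842231006175
top copper 309 ((719.3623046875, 61.04088592529297), (21.008947372436523, 59.97333526611328), 6.347298622131348) 0.056226374537989
```

View pics/c6_scene.png

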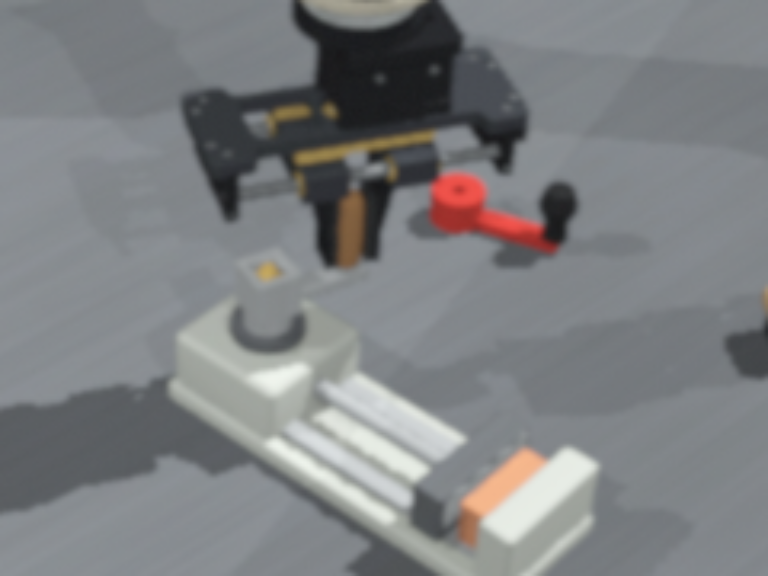

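View pics/c6_top.png

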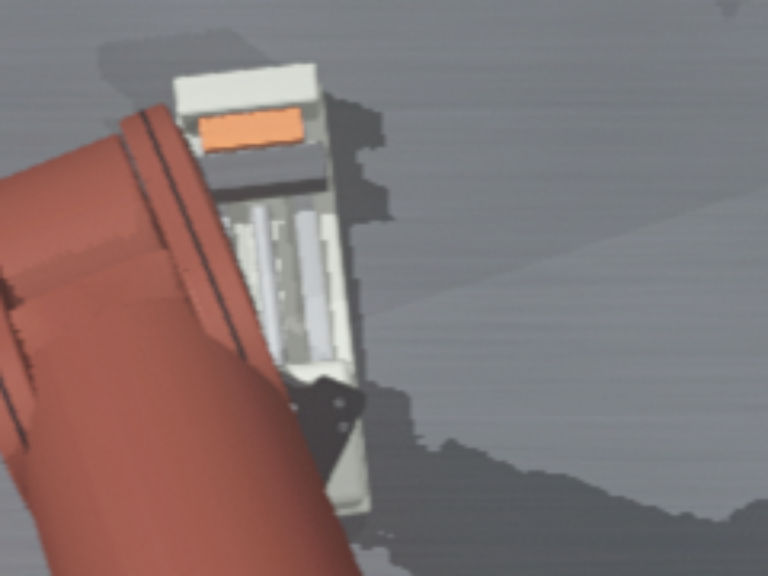

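Remaining gap is about 3-4 mm (jaw front at 705.5 mm, copper face at about 709 mm), or roughly 60-70° more. I'll go on in smaller steps.

>>> step_arm --increments '[{"dx":1.42,"dy":-0.19,"dz":0,"spin":0},{"dx":0.72,"dy":0.05,"dz":0,"spin":0},{"dx":0.7,"dy":0.14,"dz":0,"spin":0},{"dx":0.68,"dy":0.23,"dz":0,"spin":0},{"dx":0,"dy":0,"dz":0,"spin":0}]'

```text
t: 25.73
tcp_pos: [0.5775, 0.077, 0.0558]
eef_rot: [[0.904, -0.427, 0.001], [-0.427, -0.904, 0.0], [0.0, -0.001, -1.0]]
wrist_force: [-1.4, -0.2, 1.2]
gripper_width: 0.197
```

```bash
python3 chk.py c7
```

```text
25.7333 [0.57746165 0.07704932 0.05575132] 0.19741314339056 [-1.4 -0.2  1.2] [-0.02  0.17 -0.01] [ 0.21  0.35 -0.51  1.76  0.19  1.08 -2.37]
wrist grip 1267 [0.5801 0.0732 0.1192] top 0.1424 ang 38.2
scene grip 152 [0.5819 0.0747 0.1166] top 0.1396 ang 38.2
scene hub top 169 [0.1024 0.1048] ((536.3787231445312, 38.33384704589844), (29.79692840576172, 35.86691665649414), 41.88713836669922)
scene jaw 0.9 ((696.7813110351562, 54.973533630371094), (24.13421058654785, 87.74422454833984), 6.277212142944336)
top jaw 0.49 ((698.747802734375, 28.45220184326172), (23.485933303833008, 26.123531341552734), 5.595809459686279)
```

View pics/c7_top.png

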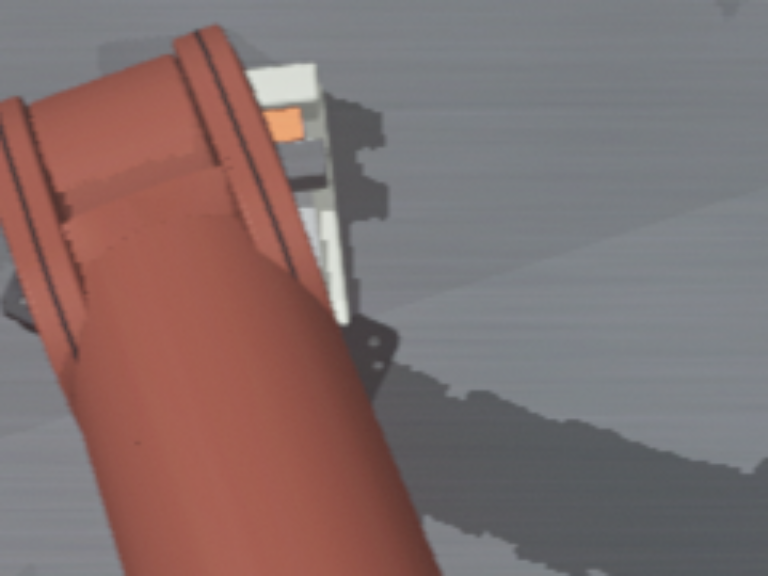

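The jaw has advanced about 35.4 mm, with no stop reached yet (1.4 N). I continue in 7.5° steps, watching the force.

>>> step_arm --increments '[{"dx":0.65,"dy":0.32,"dz":0,"spin":0},{"dx":0.6,"dy":0.4,"dz":0,"spin":0},{"dx":0,"dy":0,"dz":0,"spin":0},{"dx":0,"dy":0,"dz":0,"spin":0}]'

```text
t: 26.32
tcp_pos: [0.5852, 0.0653, 0.0558]
eef_rot: [[0.904, -0.427, 0.0], [-0.427, -0.904, -0.0], [0.0, 0.0, -1.0]]
wrist_force: [-0.8, -0.1, 1.4]
gripper_width: 0.193
```

```bash
python3 chk.py c8
```

```text
26.3167 [0.58524741 0.0652995  0.05575569] 0.19329261918080295 [-0.8 -0.1  1.4] [-0.11  0.13  0.  ] [ 0.23  0.36 -0.5   1.75  0.19  1.09 -2.35]
wrist grip 1269 [0.5879 0.0616 0.1191] top 0.1424 ang 23.8
scene grip 153 [0.5903 0.0621 0.1161] top 0.1393 ang 23.4
scene hub top 178 [0.1026 0.1049] ((536.2633666992188, 37.92347717285156), (31.291311264038086, 34.4411506652832), 27.876434326171875)
scene jaw 0.62 ((697.7227172851562, 55.14333724975586), (23.607744216918945, 85.29379272460938), 6.225951194763184)
```

View pics/c8_scene.png

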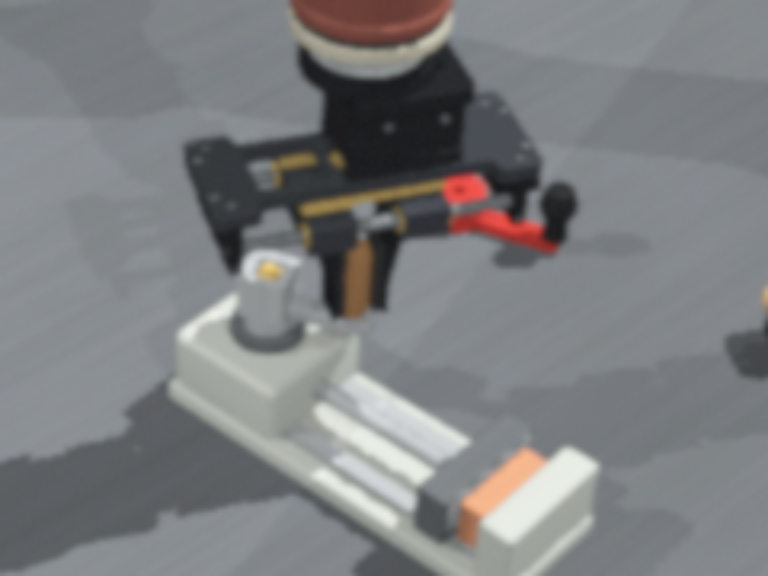

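Still free. I continue.

>>> step_arm --increments '[{"dx":0.51,"dy":0.51,"dz":0,"spin":0},{"dx":0.43,"dy":0.57,"dz":0,"spin":0},{"dx":0,"dy":0,"dz":0,"spin":0},{"dx":0,"dy":0,"dz":0,"spin":0}]'

```text
t: 26.9
tcp_pos: [0.5897, 0.0515, 0.056]
eef_rot: [[0.904, -0.427, 0.002], [-0.427, -0.904, -0.0], [0.001, -0.001, -1.0]]
wrist_force: [3.1, 0.7, -0.8]
gripper_width: 0.199
```

>>> step_arm --increments '[{"dx":0.36,"dy":0.62,"dz":0,"spin":0},{"dx":0,"dy":0,"dz":0,"spin":0},{"dx":0,"dy":0,"dz":0,"spin":0}]'

```text
t: 27.15
tcp_pos: [0.5905, 0.0448, 0.0561]
eef_rot: [[0.904, -0.427, 0.002], [-0.427, -0.904, 0.0], [0.002, -0.001, -1.0]]
wrist_force: [4.2, 0.2, -0.3]
gripper_width: 0.196
```

```bash
python3 chk.py c9;python3 - <<'E'
import cv2
f=cv2.imread("pics/c9_scene.png");cv2.imwrite("pics/c9z.png",cv2.resize(f[380:560,360:620],None,fx=3,fy=3,interpolation=cv2.INTER_CUBIC))
E
```

```text
27.15 [0.59047004 0.04476431 0.05613987] 0.19636741481088388 [ 4.2  0.2 -0.3] [ 0.16 -1.15  0.02] [ 0.25  0.36 -0.49  1.74  0.19  1.09 -2.31]
wrist grip 1262 [0.593  0.0409 0.1197] top 0.1429 ang 2.2
wrist hub top 146 [0.1019 0.1061] ((549.7230834960938, 48.91624069213867), (11.525199890136719, 3.2967731952667236), 77.44525146484375)
scene grip 160 [0.5954 0.0415 0.1174] top 0.1412 ang 2.7
scene hub top 112 [0.1011 0.1045] ((535.9068603515625, 35.51908874511719), (33.818668365478516, 28.17344093322754), 3.686619997024536)
scene jaw 0.58 ((698.97802734375, 56.149253845214844), (24.473846435546875, 84.13777923583984), 6.017669677734375)
```

View pics/c9z.png

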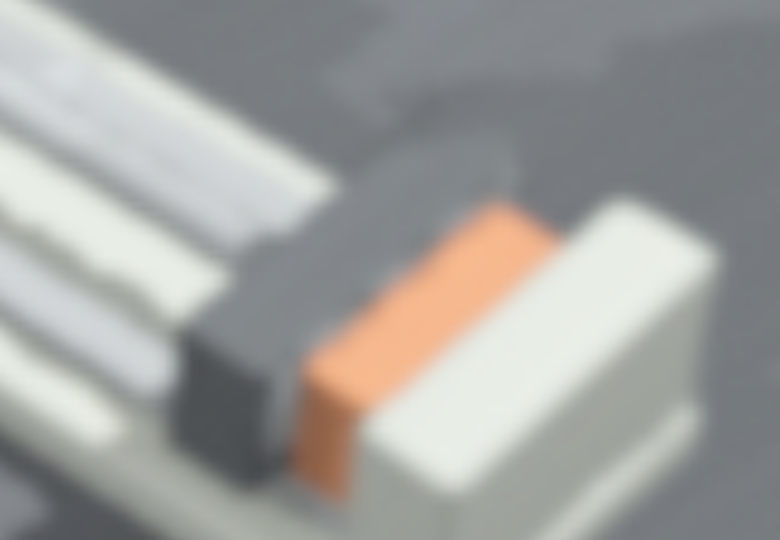

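A sliver of gap is still visible between the jaw and the copper, at (300,390) in the zoom. The jaw has moved 37.5 mm. I continue by feel.

>>> step_arm --increments '[{"dx":0.28,"dy":0.66,"dz":0,"spin":0},{"dx":0,"dy":0,"dz":0,"spin":0},{"dx":0,"dy":0,"dz":0,"spin":0}]'

```text
t: 27.65
tcp_pos: [0.5904, 0.0374, 0.0562]
eef_rot: [[0.904, -0.427, 0.003], [-0.427, -0.904, -0.0], [0.002, -0.001, -1.0]]
wrist_force: [6.5, -0.3, -0.6]
gripper_width: 0.195
```

>>> step_arm --increments '[{"dx":0.2,"dy":0.69,"dz":0,"spin":0},{"dx":0,"dy":0,"dz":0,"spin":0},{"dx":0,"dy":0,"dz":0,"spin":0}]'

```text
t: 27.9
tcp_pos: [0.5898, 0.0317, 0.0565]
eef_rot: [[0.905, -0.426, 0.004], [-0.426, -0.905, 0.001], [0.003, -0.003, -1.0]]
wrist_force: [7.9, 2.9, -1.9]
gripper_width: 0.198
```

```bash
python3 chk.py c10;python3 - <<'E'
import cv2
f=cv2.imread("pics/c10_scene.png");cv2.imwrite("pics/c10z.png",cv2.resize(f[380:560,360:620],None,fx=3,fy=3,interpolation=cv2.INTER_CUBIC))
E
```

```text
27.9 [0.58982916 0.03166349 0.05651676] 0.19831573160404123 [ 7.9  2.9 -1.9] [ 0.7  -1.73  0.06] [ 0.27  0.35 -0.49  1.75  0.18  1.08 -2.28]
wrist grip 1283 [0.5921 0.0278 0.1201] top 0.1431 ang -11.1
wrist hub top 385 [0.1012 0.1059] ((550.9771118164062, 40.223209381103516), (21.319578170776367, 3.274170398712158), 72.07514953613281)
scene grip 167 [0.5951 0.0284 0.1173] top 0.1409 ang -9.9
scene hub top 61 [0.1016 0.1048] ((534.7348022460938, 28.293718338012695), (14.015153884887695, 31.65852165222168), 84.0332260131836)
scene jaw 0.82 ((700.024169921875, 56.66736602783203), (23.287782669067383, 87.11052703857422), 7.419837951660156)
```

View pics/c10z.png

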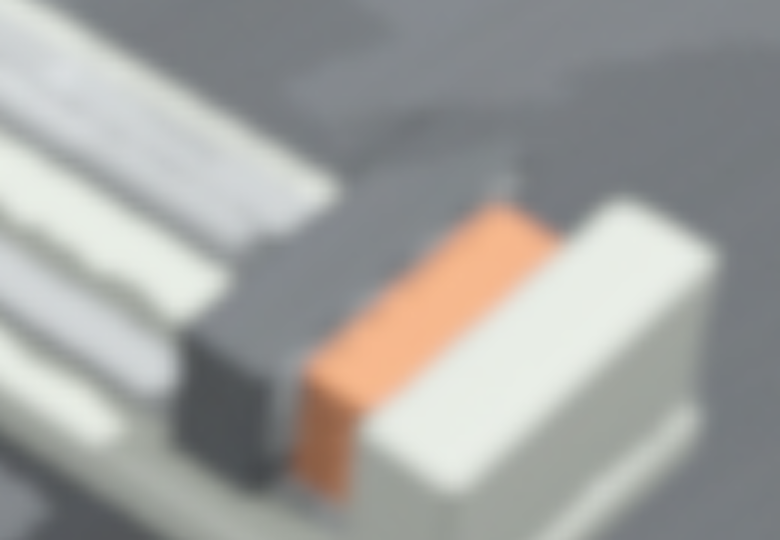

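The jaw is at or nearly at the copper. Tangential force is only about 3 N, and the radial force (8 N) says the path is slightly inside the circle. I'll take further small steps with a slight outward correction.

>>> step_arm --increments '[{"dx":0.2,"dy":0.7,"dz":0,"spin":0},{"dx":0,"dy":0,"dz":0,"spin":0},{"dx":0,"dy":0,"dz":0,"spin":0}]'

```text
t: 28.4
tcp_pos: [0.589, 0.0275, 0.0567]
eef_rot: [[0.906, -0.424, 0.005], [-0.424, -0.906, 0.004], [0.003, -0.006, -1.0]]
wrist_force: [8.9, 10.4, -2.3]
gripper_width: 0.197
```

>>> step_arm --increments '[{"dx":0.03,"dy":0.36,"dz":0,"spin":0},{"dx":0,"dy":0,"dz":0,"spin":0},{"dx":0,"dy":0,"dz":0,"spin":0}]'

```text
t: 28.65
tcp_pos: [0.5885, 0.0261, 0.0569]
eef_rot: [[0.906, -0.423, 0.007], [-0.423, -0.906, 0.006], [0.003, -0.009, -1.0]]
wrist_force: [11.6, 14.4, -5.0]
gripper_width: 0.195
```

```bash
python3 chk.py c11;python3 - <<'E'
import cv2
f=cv2.imread("pics/c11_scene.png");cv2.imwrite("pics/c11z.png",cv2.resize(f[380:560,360:620],None,fx=3,fy=3,interpolation=cv2.INTER_CUBIC))
E
```

```text
28.65 [0.58848068 0.02605795 0.05693443] 0.1951644965520057 [11.6 14.4 -5. ] [ 3.41 -2.77  0.05] [ 0.29  0.35 -0.49  1.75  0.18  1.08 -2.26]
wrist grip 1306 [0.5906 0.022  0.1203] top 0.1435 ang -17.1
wrist hub top 240 [0.1045 0.1064] ((550.612060546875, 36.34553909301758), (26.14780044555664, 3.5636305809020996), 69.73172760009766)
scene grip 168 [0.5933 0.0232 0.1168] top 0.1406 ang -15.2
scene hub top 34 [0.0992 0.1039] ((533.2997436523438, 25.404672622680664), (10.306440353393555, 30.678781509399414), 89.7021484375)
scene jaw 0.88 ((699.726806640625, 55.485206604003906), (23.77011489868164, 83.71614837646484), 7.029397487640381)
```

View pics/c11z.png

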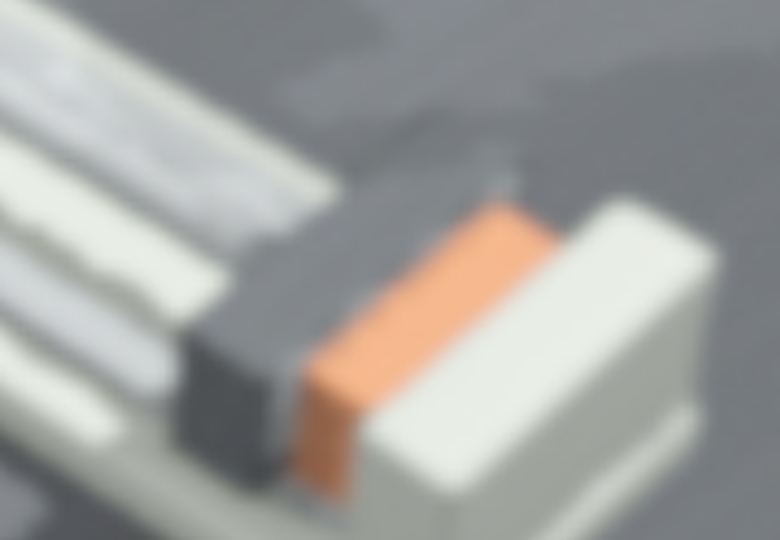

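The force has risen to about 18 N and the jaw no longer moves, so the end stop is reached. The light strip is the jaw's own front face, resting on the copper. I relax the push, open the fingers and go straight up.

>>> step_arm --increments '[{"dx":-0.05,"dy":-0.4,"dz":0,"spin":0},{"dx":0,"dy":-0.3,"dz":0,"spin":0},{"dx":0,"dy":0,"dz":0,"spin":0},{"dx":0,"dy":0,"dz":0,"spin":0}]'

```text
t: 29.23
tcp_pos: [0.5891, 0.0281, 0.0564]
eef_rot: [[0.905, -0.425, 0.002], [-0.425, -0.905, 0.001], [0.002, -0.002, -1.0]]
wrist_force: [5.4, 4.1, 0.2]
gripper_width: 0.194
```

>>> step_arm --increments '[{"dx":0,"dy":0,"dz":0,"spin":0},{"dx":0,"dy":0,"dz":0,"spin":0},{"dx":0,"dy":0,"dz":0,"spin":0},{"dx":0,"dy":0,"dz":0,"spin":0},{"dx":0,"dy":0,"dz":0,"spin":0},{"dx":0,"dy":0,"dz":0,"spin":0},{"dx":0,"dy":0,"dz":-1,"spin":0},{"dx":0,"dy":0,"dz":-2,"spin":0},{"dx":0,"dy":0,"dz":-3,"spin":0},{"dx":0,"dy":0,"dz":-3,"spin":0},{"dx":0,"dy":0,"dz":-3,"spin":0}]' --fingers 0.6

```text
t: 30.15
tcp_pos: [0.5877, 0.0271, 0.1778]
eef_rot: [[0.905, -0.426, -0.0], [-0.426, -0.905, 0.0], [-0.0, -0.0, -1.0]]
wrist_force: [0.7, 0.5, -0.0]
gripper_width: 0.601
```

>>> step_arm --increments '[{"dx":-3,"dy":0,"dz":-2,"spin":0},{"dx":-3,"dy":0,"dz":0,"spin":0},{"dx":-3,"dy":1,"dz":0,"spin":0},{"dx":-3,"dy":1,"dz":0,"spin":0},{"dx":0,"dy":0,"dz":0,"spin":0},{"dx":0,"dy":0,"dz":0,"spin":0},{"dx":0,"dy":0,"dz":0,"spin":0}]'

```text
t: 30.73
tcp_pos: [0.4715, 0.0597, 0.1967]
eef_rot: [[0.905, -0.426, 0.002], [-0.426, -0.905, -0.0], [0.002, -0.0, -1.0]]
wrist_force: [-0.1, -0.8, -0.3]
gripper_width: 0.601
```

```bash
python3 chk.py c12
python3 - <<'E'
from h import *
p=snapshot("top");W=cloud(p)
for r in trace("round_crank",p)[:1]: print("red",r["conf"],W[r["mask"]].mean(0))
f=p["frame"].astype(int)
m=(f[...,0]-f[...,2]>80)&(np.abs(W[...,0]-.72)<.05)&(np.abs(W[...,1]-.06)<.05)&(W[...,2]>.03)&(W[...,2]<.07)
print("copper",cv2.minAreaRect(W[m][:,:2].astype(np.float32)*1000))
E
```

```text
30.7333 [0.4715494  0.0597369  0.19665783] 0.600613043327646 [-0.1 -0.8 -0.3] [ 0.07 -0.02  0.03] [ 0.32 -0.01 -0.54  1.83 -0.    1.31 -2.22]
wrist grip 603 [0.5885 0.0268 0.1294] top 0.1434 ang -12.8
wrist hub top 975 [0.1058 0.1068] ((535.8683471679688, 38.53785705566406), (29.9989070892334, 30.027883529663086), 77.3223648071289)
scene grip 179 [0.5929 0.0242 0.1176] top 0.1416 ang -14.4
scene hub top 193 [0.1028 0.1052] ((536.1424560546875, 37.25602722167969), (32.273704528808594, 33.42653274536133), 75.03035736083984)
scene jaw 0.77 ((699.9320678710938, 55.49214172363281), (23.591615676879883, 83.53165435791016), 5.320704460144043)
top jaw 0.58 ((698.6159057617188, 57.646522521972656), (24.449323654174805, 83.42153930664062), 5.972609043121338)
red 0.69 [nan nan nan]
copper ((719.8984985351562, 61.389068603515625), (17.98335838317871, 61.00785446166992), 4.349406719207764)
```

View pics/c12_scene.png

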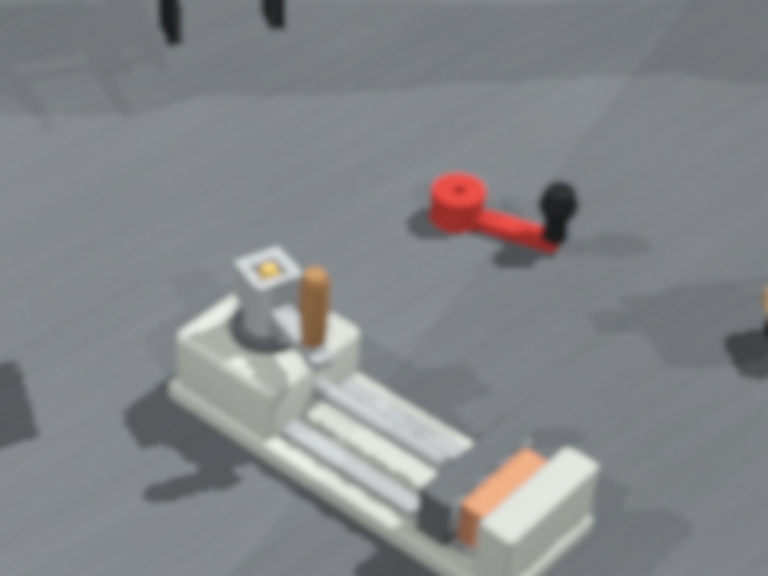

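View pics/c12_wrist.png

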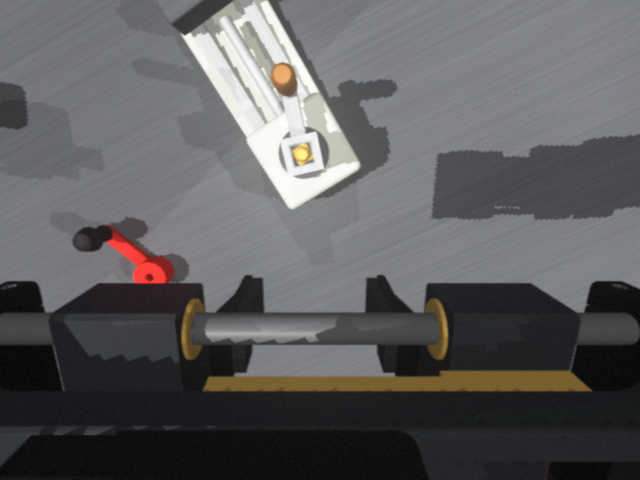

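The hub top is at 105.8 mm (underside about 75.8 mm), centred at (535.9, 38.5) on the axis. The jaw front (710.8 mm) touches the copper face (710.9 mm), the red crank is where it was, and the gripper is clear. I hand the job in.

```bash
python3 -c "
from station import *
print(close_job()); print(get_obs()['t'])"
```

```text
the job is handed in; nothing more can be done
None
the job is handed in; nothing more can be done
```

I seated the crank on the vice spindle and wound it clockwise by its wooden grip for nearly two turns, until the jaw closed on the copper bar. I then released it, backed the arm clear and handed the job in at about 31 s. `close_job` gave no verdict.

**Last checks:**
- **Crank:** the hub's underside is about 0.8 mm above the collar and its centre is within about 0.5 mm of the spindle axis. It sits upright and is released.
- **Jaw:** it travelled about 38 mm. In the top view its front face (710.8 mm) meets the copper face (710.9 mm). The push force rose from about 8 N to 18 N with no further jaw movement, so it is at the stop.
- **Red crank:** it looks unmoved in the scene picture. My numerical check of its position returned no value, so this rests on the picture alone.

**What went wrong on the way:**
- **Missed grasps:** my first two attempts closed on empty air above the hub. The reported tool tip lies about 40 mm beyond the real fingertips, and about 1–2 mm to the side. I measured this with two cameras and corrected for it; the crank had not been disturbed.
- **Small disagreements:** the cameras differed by 2–3 mm on some positions, within or close to their stated accuracy. The trained network missed the crank in one wrist picture, so I found it by height instead.

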